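Put the broken pastels away in the bayonet canister

TASK

Put the broken pastels away: unlock the canister's bayonet cap by turning it anticlockwise, lift it off and lay it flat, knob up, on the cork mat. Tip the stubs out of the white scoop into the canister, put in every broken stick that lies about on the table too, and set the emptied scoop back upright on the table. Then put the cap back on and turn it clockwise until it is fully locked; leave the other things on the table where they are.

Things in the scene. Friction and masses are not known exactly. Their poses are not given: they have to be found in the camera images.
- canister: round aluminium canister fixed to the table (cannot move): 112 mm outside, 104 mm inside diameter, rim 150 mm above the table, inner floor at 30 mm, on a round wooden foot 156 mm wide, 14 mm high. Origin: centre of its underside, z up. Two dark steel clips stand on its outside at its +x and -x sides
- canister_mouth (a point): centre of the mouth, in the plane of the rim; axes as the canister's
- canister_clip (a point): underside of the overhang of the +x clip, 74 mm from the axis, 12 mm above the rim (the -x clip is alike, across from it). Each clip reaches from 60 to 88 mm from the axis, is 28 mm wide, its top 20 mm above the rim; a stop wall at its clockwise end (seen from above) stops the ear. Nothing else stops the turning
- cap: bayonet cap, 0.2 kg: grey spigot 92 mm wide, 10 mm high, that drops into the mouth; above it a disc 110 mm wide, 8 mm thick, that rests on the rim; two ears along its +x and -x; on top a black bar knob 60 mm long (along x), 16 mm wide, 18 to 54 mm above the origin. Origin: centre of the spigot's underside, z up; seated it lies 10 mm below the rim. Loose, held by the clips alone, it turns freely
- cap_knob (a point): on the cap's axis, 44 mm above its origin: close the fingers on the bar here, along the cap's y. Ears: 20 mm wide, 8 mm thick, tips 72 mm from the axis, level with the disc. Locked (as now): ears under the clips, cap x along canister x within 0.1 rad. Turned 40 degrees anticlockwise seen from above it lifts off; it goes on with ears 40 to 140 degrees from there, then turns clockwise to the stops
- mat: flat square cork mat, 180 by 180 mm, 5 mm thick, fixed to the table; origin at the centre of its underside
- scoop: white plastic scoop, 124 mm long (x), 76 mm wide (y), 0.16 kg: floor 4 mm thick, back wall (x = -59 mm) and side walls 46 mm high, open spout at +x where the last 40 mm of the floor rise by 15 degrees. Origin: on its underside, below the bridge plate, z up. The stubs lie in it; tipped spout down by 60 to 70 degrees it empties
- scoop_grip (a point): middle of the handle, 81 mm above the scoop's origin: a wooden bridge plate across the scoop (along y, 68 mm long, 10 mm thick in x, 63 to 99 mm above the origin); grip it across its thickness, along the scoop's x. 59 mm are free under it
- scoop_lip (a point): middle of the lip of the scoop's spout, 64 mm ahead (+x) of the scoop's origin and 14 mm above it; axes as the scoop's
- tape: bystander: roll of paper tape lying flat, 90 mm wide, 24 mm high; origin under its centre
- eraser: bystander: rubber eraser, 60 by 35 by 18 mm; origin under its centre
- fixative: bystander: upright spray can, 54 mm wide, 140 mm high; origin under its centre
- medium_jar: bystander: closed glass jar, 70 mm wide, 90 mm high; origin under its centre
- stub0: reddish-brown pastel stub, 28 by 24 by 24 mm, 20 g; origin at the centre of one 28 by 24 face (the lower one at the start); 3 to 5 stubs lie in the scoop, absent ones read None
- stub1: reddish-brown pastel stub, 28 by 24 by 24 mm, 20 g; origin at the centre of one 28 by 24 face (the lower one at the start); 3 to 5 stubs lie in the scoop, absent ones read None
- stub2: reddish-brown pastel stub, 28 by 24 by 24 mm, 20 g; origin at the centre of one 28 by 24 face (the lower one at the start); 3 to 5 stubs lie in the scoop, absent ones read None
- stub3: reddish-brown pastel stub, 28 by 24 by 24 mm, 20 g; origin at the centre of one 28 by 24 face (the lower one at the start); 3 to 5 stubs lie in the scoop, absent ones read None
- stub4: reddish-brown pastel stub, 28 by 24 by 24 mm, 20 g; origin at the centre of one 28 by 24 face (the lower one at the start); 3 to 5 stubs lie in the scoop, absent ones read None
- stick0: reddish-brown broken pastel stick, 64 mm long (its x), 20 by 20 mm, 35 g; origin at the centre of one long face (the lower one at the start), so its middle lies 10 mm along its z; 2 to 4 lie on the table, absent ones read None
- stick1: reddish-brown broken pastel stick, 64 mm long (its x), 20 by 20 mm, 35 g; origin at the centre of one long face (the lower one at the start), so its middle lies 10 mm along its z; 2 to 4 lie on the table, absent ones read None
- stick2: reddish-brown broken pastel stick, 64 mm long (its x), 20 by 20 mm, 35 g; origin at the centre of one long face (the lower one at the start), so its middle lies 10 mm along its z; 2 to 4 lie on the table, absent ones read None
- stick3: reddish-brown broken pastel stick, 64 mm long (its x), 20 by 20 mm, 35 g; origin at the centre of one long face (the lower one at the start), so its middle lies 10 mm along its z; 2 to 4 lie on the table, absent ones read None
- stick4: reddish-brown broken pastel stick, 64 mm long (its x), 20 by 20 mm, 35 g; origin at the centre of one long face (the lower one at the start), so its middle lies 10 mm along its z; 2 to 4 lie on the table, absent ones read None
There are look-alikes about, which are no part of the job. Leave any purple or turquoise look-alike of the stick4 alone.

How it is judged (in metres and radians):
On the way, in this order (a step that is already met when the one before it is completed fails the run):
1. the cap has been turned out of its clips, still seated on the rim (turned at least 0.5 rad) (horizontal distance between cap and canister_mouth below 0.01 m and z of cap in the frame of canister_mouth below -0.005 m and angle between cap's own z axis and vertical below 0.06 rad and angle between the x axis of cap and the x axis of canister, either way round above 0.5 rad), for 0.05 s.
2. the cap lies flat on the cork mat, knob up, let go (horizontal distance between cap and mat below 0.07 m and height (world z) of cap below 0.012 m and angle between cap's own z axis and vertical below 0.1 rad and contact force between the fingers and cap below 0.1 N), for 0.2 s.
3. the scoop is tipped (over 0.6 rad) with its lip over the canister (angle between scoop's own z axis and vertical above 0.6 rad and horizontal distance between scoop_lip and canister_mouth below 0.09 m and z of scoop_lip in the frame of canister_mouth above -0.03 m).
4. every stub and every broken stick is inside the canister (horizontal distance between each of stub0, stub1, stub2, stub3, stub4, stick0, stick1, stick2, stick3, stick4 and canister_mouth below 0.055 m and z of each of stub0, stub1, stub2, stub3, stub4, stick0, stick1, stick2, stick3, stick4 in the frame of canister_mouth below -0.005 m), for 0.3 s.
5. the cap is back on the canister, turned clockwise and locked (horizontal distance between cap and canister_mouth below 0.01 m and z of cap in the frame of canister_mouth below -0.005 m and angle between cap's own z axis and vertical below 0.06 rad and angle between the x axis of cap and the x axis of canister, either way round below 0.2 rad), for 0.2 s.
At the end, for the whole second after the job is handed in: All stubs and sticks present are in the canister (under 55 mm from its axis, 5 mm or more below the rim); the cap is seated (within 10 mm of the axis, tilt under 0.06 rad) and locked (within 0.2 rad of the clips); the scoop stands upright on the table (tilt under 0.08 rad); all at rest (all of step 4 and all of step 5 and linear speed of each of cap, scoop below 0.02 m/s and height (world z) of scoop below 0.008 m and angle between scoop's own z axis and vertical below 0.08 rad); the robot touches nothing.
It fails at once if the tape is moved by more than 50 mm (distance of tape from where it was at the start of the episode above 0.05 m).
It fails at once if the eraser is moved by more than 50 mm (distance of eraser from where it was at the start of the episode above 0.05 m).
It fails at once if the fixative is moved by more than 50 mm (distance of fixative from where it was at the start of the episode above 0.05 m).
It fails at once if the medium jar is moved by more than 50 mm (distance of medium_jar from where it was at the start of the episode above 0.05 m).
Of stub0, stub1, stub2, stub3, stub4 only 3 to 5 are there at a start; the rules pass over those that are not, and their reading is None.
Of stick0, stick1, stick2, stick3, stick4 only 2 to 4 are there at a start; the rules pass over those that are not, and their reading is None.
At some moment in a run one of stick0, stick1, stick2, stick3, stick4 may be knocked a few centimetres aside while the robot is not near it.
It also fails if it takes over 210 s, if anything falls off the work surface, if the arm or the gripper's body presses on something with over 40 N, if the wrist force passes 120 N, or if a joint passes its speed limit or range.

ROBOT

A 6-joint arm with a two-finger parallel gripper is mounted at the origin on the work surface. World frame = base frame: x ahead of the robot, y to its left, z up, the work surface at z = 0. Lengths are in m, angles in degrees, forces in N, time in s.
With the tool pointing down it reaches from about 0.4 to 0.825 m from the base axis. Payload 7 kg.
Tool frame: the origin (TCP) lies on the centre line of the jaws, within the pads' length; the fingertips stand 19 mm ahead of it and the grasp point (between the pads) is the TCP; z points along the fingers, y is the line along which they close (so a half turn about z gives the same grasp; the last joint's range is limited). The gripper opens to 88 mm and grips with 3 to 60 N. Pads are 19 mm wide; open, the fingers measure 130 mm over their backs; the gripper's body (78 mm by 193 mm) begins 47 mm behind the grasp point.
Start: joints at [-53.852, 20.546, 0.682, 0, -70.136, -16.507], TCP at [0.227, -0.636, 0.246] pointing down, gripper open.
Joint ranges: [-176.03, 176.03], [-82.01, 121.73], [-58.28, 71.71], [-173.87, 95.51], [-174.79, -0.11], [-173.66, 173.66]. Speed limits (degrees/s): [136.94, 136.94, 172.46, 180, 180, 180].

INTERFACE

Orientations are given as [roll, pitch, yaw] about the fixed x, y, z axes, in that order (R = Rz(yaw) Ry(pitch) Rx(roll)).
In Python, from plant import ctrl gives the robot as it stands.
- The arm moves only by the tool move_arm, never from a script. Its argument "motion" is a list of rows, each a list of 3 entries, a list of its own where there are three numbers: the shift along the tool's x, y, z in mm, then the turn, a rotation vector about the tool's x, y, z in degrees, then the closure, from 0 (fully open) to 1 (shut). A call has 1 to 10 rows; each row is the pose to reach, as a shift and turn from the pose commanded when the call began, along the tool's axes at that moment; what a row does not reach only later rows make up. A row lasts 1/12 s, in which the tool goes at most 41.7 mm and 7.16 degrees, less where a joint would pass 70% of its speed; a pose out of reach is approached as far as the arm can. A call with a gripper value outside its range is refused whole. The fingers move at their own pace and stop on an object; the grip force is fixed at half the most. Time passes only in rows, so rows that repeat a pose let the fingers close. It gives the time, the measured TCP pose, the force, the opening and the grip force at its end, in the units of the state.
- ctrl.get_obs(): the state, without advancing time (a new reading comes with each control period).
- ctrl.snapshot(name): name is "scene" or "side" or "wrist"; returns a dict with "color" (480x640x3 uint8, blue, green, red), "camera_matrix" (3x3 intrinsics, pixels), "cam_to_world" (4x4, takes a point from camera to world coordinates). Camera axes: x right, y up, looking along -z (the intrinsics and any distortion apply to the point x, -y, -z); pixel columns grow to the right and rows downward; lengths in m; the calibration is good to about 2 mm. A picture is of the moment at which its call begins. There is no depth.
- ctrl.close_job(): hands the job in; it is judged then, once.
The state is a dict: "clock": time; "joint_pos": joint angles; "qvel": joint speeds; "tau": joint torques, N m; "tool_pos": TCP position; "orientation": TCP orientation; "force": force on the tool from outside, world axes, zero at the start; "moment": the same for the moment, N m; "opening": finger opening in m; "gripper_force": force on a finger pad.
Only numpy, scipy, OpenCV 4.12 (cv2) and the standard library are available. Lean on these libraries where they do the work, as an engineer would, in place of code of your own. Each camera call takes 0.05 s, during which the arm holds its last target. There are 200 camera calls.

## Working session

There is one attempt and no reset: what is moved stays moved. The work goes in short steps, Python scripts to look and compute and a tool call to move; the robot and the scene stay as the last step left them, time stands still between calls to the robot, and variables do not carry over. Pictures are saved under pics/ and viewed, at most 14 in all, crops included, and the job is handed in when it is done.

Besides the shell and the picture viewer there is one more tool, called after "Emit:" by a JSON object that holds its "name" and its "arguments", one argument or row to a line. move_arm: Moves the arm, as the interface text tells. Its arguments: {"type":"object","properties":{"motion":{"type":"array"}},"required":["motion"]}

```bash
ls; mkdir -p pics
python3 - <<'E'
from plant import ctrl
import cv2,numpy as np
print(ctrl.get_obs())
for n in ["scene","side","wrist"]:
    s=ctrl.snapshot(n); cv2.imwrite(f"pics/{n}0.png",s["color"]); np.savez(f"{n}0.npz",**s)
    print(n,s["camera_matrix"].round(1).tolist(),s["cam_to_world"].round(3).tolist(),[k for k in s])
E
```

```text
pics
{'clock': 0.0, 'joint_pos': array([-5.38519128e+01,  2.05920306e+01,  6.34069937e-01, -1.84046857e-02,
       -7.01361134e+01, -1.65063486e+01]), 'qvel': array([ 0.0710929 ,  0.00900395,  0.10940627, -0.04316473,  0.01600822,
        0.0271919 ]), 'tau': array([ 1.08488846e-04, -5.82706475e+01,  2.93060589e+01,  6.99741259e+00,
        6.76023628e-03, -2.32443081e-04]), 'tool_pos': array([ 0.22670344, -0.63531069,  0.24462359]), 'orientation': array([ 1.79904887e+02, -1.01423217e-02, -1.60364521e+02]), 'force': array([ 0.31740865, -0.36166762, -0.48735469]), 'moment': array([-0.00744554, -0.02256747, -0.04921368]), 'gripper_force': 0.0, 'opening': 0.08759408387187674}
scene [[555.5, 0.0, 313.9], [0.0, 555.5, 235.5], [0.0, 0.0, 1.0]] [[0.643, -0.67, 0.371, 1.101], [0.765, 0.554, -0.328, -0.449], [0.014, 0.495, 0.869, 1.317], [0.0, 0.0, 0.0, 1.0]] ['color', 'camera_matrix', 'cam_to_world']
side [[612.2, 0.0, 317.7], [0.0, 612.2, 246.3], [0.0, 0.0, 1.0]] [[-0.888, 0.335, -0.316, 0.205], [-0.46, -0.671, 0.582, 0.715], [-0.017, 0.662, 0.749, 1.051], [0.0, 0.0, 0.0, 1.0]] ['color', 'camera_matrix', 'cam_to_world']
wrist [[344.0, 0.0, 317.9], [0.0, 344.0, 240.9], [0.0, 0.0, 1.0]] [[-0.336, -0.905, -0.26, 0.157], [0.942, -0.322, -0.094, -0.659], [0.001, -0.277, 0.961, 0.383], [0.0, 0.0, 0.0, 1.0]] ['color', 'camera_matrix', 'cam_to_world']
```

View pics/scene0.png

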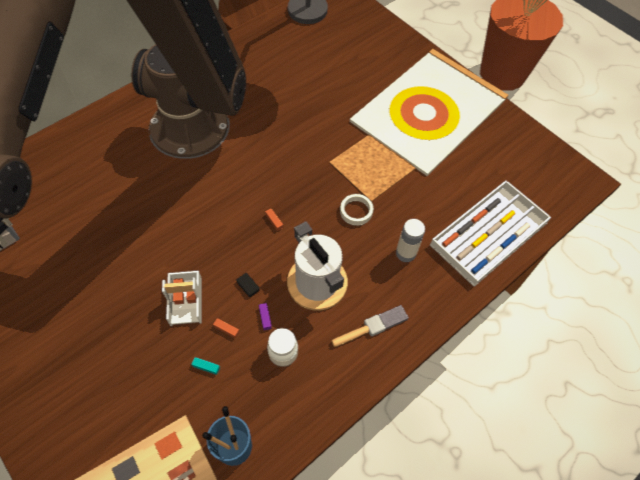

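View pics/side0.png

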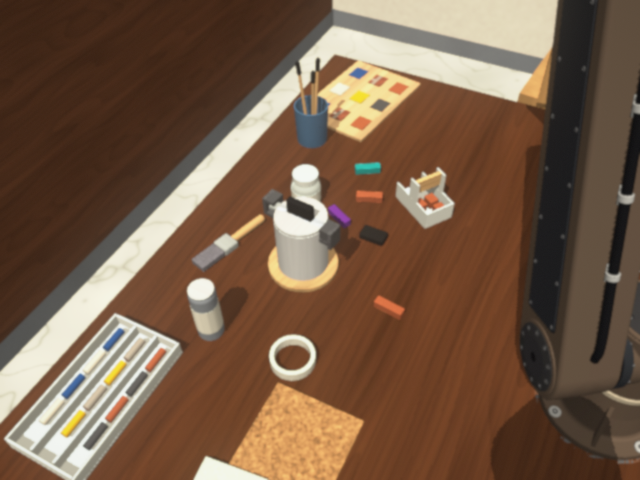

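The scene view shows the canister at (318,270) and the mat at (372,165). The scoop is at (183,297), with its spout towards lower right. There are two reddish-brown sticks at (274,219) and (226,328); the look-alikes are purple (265,317) and turquoise (205,366). The tape is at (356,209), eraser (248,285), fixative (411,240) and jar (283,347). The side view shows the same two sticks at (389,307) and (370,196).

```bash
cat > h.py <<'E'
import cv2,numpy as np
from scipy.spatial.transform import Rotation as Ro
def load(f):
    d=np.load(f); return {k:d[k] for k in d}
def snap(n,tag):
    from plant import ctrl
    s=ctrl.snapshot(n); cv2.imwrite(f"pics/{n}{tag}.png",s["color"]); np.savez(f"{n}{tag}.npz",**s); return s
def ray(s,p):
    K,T=s["camera_matrix"],s["cam_to_world"]
    p=np.atleast_2d(np.asarray(p,float))
    d=np.c_[(p[:,0]-K[0,2])/K[0,0],-(p[:,1]-K[1,2])/K[1,1],-np.ones(len(p))]@T[:3,:3].T
    return T[:3,3],d
def plane(s,p,z):
    o,d=ray(s,p); return o+d*((z-o[2])/d[:,2])[:,None]
def tri(s1,p1,s2,p2):
    A=[];b=[];rs=[]
    for s,p in((s1,p1),(s2,p2)):
        o,d=ray(s,p); d=d[0]/np.linalg.norm(d[0]); P=np.eye(3)-np.outer(d,d); A.append(P);b.append(P@o)
    x=np.linalg.lstsq(np.vstack(A),np.hstack(b),rcond=None)[0]
    return x,max(np.linalg.norm(A[i]@x-b[i]) for i in(0,1))
def proj(s,X):
    K,T=s["camera_matrix"],s["cam_to_world"]
    c=(np.atleast_2d(X)-T[:3,3])@T[:3,:3]
    return np.c_[K[0,0]*c[:,0]/-c[:,2]+K[0,2],K[1,1]*-c[:,1]/-c[:,2]+K[1,2]]
def blobs(s,lo,hi,amin=40,roi=None):
    m=cv2.inRange(cv2.cvtColor(s["color"],cv2.COLOR_BGR2HSV),lo,hi)
    if roi: q=np.zeros_like(m); x0,y0,x1,y1=roi; q[y0:y1,x0:x1]=m[y0:y1,x0:x1]; m=q
    return [c for c in cv2.findContours(m,cv2.RETR_EXTERNAL,cv2.CHAIN_APPROX_NONE)[0] if cv2.contourArea(c)>amin]
def cen(c):
    M=cv2.moments(c); return np.array([M["m10"],M["m01"]])/M["m00"]
E
python3 - <<'E'
from h import *
for n in("scene","side"):
    s=load(n+"0.npz"); hsv=cv2.cvtColor(s["color"],cv2.COLOR_BGR2HSV)
    px={"scene":dict(stick=(274,219),stick2=(226,328),cork=(372,165),foot=(295,293),table=(300,400),black=(318,250),clip=(335,284),scoop=(190,283),handle=(178,286),stub=(191,296),cap=(305,256)),
        "side":dict(stick=(389,307),stick2=(370,196),cork=(295,430),foot=(278,275),table=(480,300),black=(300,208),clip=(329,236),scoop=(430,215),handle=(430,181),stub=(432,201),cap=(320,215))}[n]
    print(n,{k:hsv[v[1],v[0]].tolist() for k,v in px.items()})
    for nm,lo,hi in(("red",(3,150,130),(11,255,255)),("wood",(13,80,150),(25,200,255)),("black",(0,0,0),(180,120,60))):
        for c in blobs(s,lo,hi):
            print(nm,cen(c).round(1),cv2.contourArea(c),cv2.minAreaRect(c)) if cv2.contourArea(c)<8000 else 0
a=load("scene0.npz")["color"][200:350,150:380]; b=load("side0.npz")["color"][130:300,240:470]
cv2.imwrite("pics/crop1.png",np.vstack([cv2.resize(a,None,fx=1.8*1.9/1.9,fy=1.8,interpolation=2),cv2.resize(b,None,fx=1.8,fy=1.8,interpolation=2)]))
E
```

```text
scene {'stick': [9, 187, 220], 'stick2': [9, 184, 219], 'cork': [14, 158, 214], 'foot': [16, 142, 169], 'table': [11, 188, 107], 'black': [6, 38, 34], 'clip': [15, 38, 53], 'scoop': [23, 119, 240], 'handle': [17, 135, 160], 'stub': [9, 183, 142], 'cap': [18, 39, 175]}
red [178.5 469.9] 153.0 ((179.12014770507812, 469.6952819824219), (7.992486476898193, 23.846433639526367), 58.392494201660156)
red [167.6 445. ] 365.5 ((167.61538696289062, 445.0769348144531), (17.36486053466797, 24.06273651123047), 60.2551155090332)
red [225.6 326.5] 189.0 ((225.50001525878906, 326.5), (25.491174697875977, 8.497057914733887), 26.56505012512207)
red [177.7 296.2] 66.5 ((177.5, 296.0), (8.0, 9.0), 90.0)
red [190.3 295.3] 49.0 ((190.5, 295.0), (8.0, 7.0), 90.0)
red [450.7 238.6] 57.0 ((450.9179992675781, 238.40159606933594), (4.353254318237305, 16.51675796508789), 50.19443130493164)
red [479.7 215.1] 53.5 ((479.9512634277344, 214.93905639648438), (4.216691493988037, 15.929723739624023), 51.34019088745117)
red [273.9 217.6] 135.0 ((273.9200134277344, 217.5600128173828), (21.600000381469727, 7.6000003814697
[... 4106 characters left out ...]
1406)
black [603.8 322. ] 808.5 ((603.421630859375, 323.07611083984375), (12.823504447937012, 81.98475646972656), 11.15466022491455)
black [373.5 235.3] 267.5 ((373.3287658691406, 235.123291015625), (25.04680633544922, 12.640443801879883), 20.556047439575195)
black [618.3 237.7] 742.5 ((618.1643676757812, 238.61866760253906), (12.165458679199219, 69.85069274902344), 9.272602081298828)
black [300.1 208.8] 269.5 ((300.0618896484375, 208.86083984375), (28.4296932220459, 11.676482200622559), 23.962486267089844)
black [631.4 156.5] 827.0 ((632.3513793945312, 153.89187622070312), (13.480716705322266, 80.22669982910156), 9.462321281433105)
black [637.9  93. ] 42.0 ((637.5, 89.0), (26.0, 3.0), 90.0)
```

View pics/crop1.png

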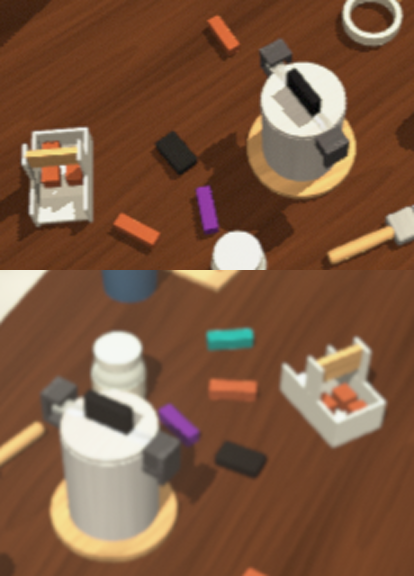

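The crop shows only two reddish sticks lying loose, at crop (223,34) and (136,229) in the upper panel. The purple (207,208) and turquoise items are the look-alikes. Three or so stubs are in the scoop.

Run:
```python
from h import *
a=load("scene0.npz");b=load("side0.npz")
for n,p,q in(("stickA",(273.9,217.6),(388,306.3)),("stickB",(225.6,326.5),(368.6,195.8)),("knob",(318.3,251.1),(300.1,208.8)),("handle",(178.6,284.2),(429.2,180.6)),("eraser",(247.5,284.5),(373.5,235.3))):
    x,e=tri(a,p,b,q); print(n,x.round(4),round(e,4))
def ax(s,c,z):
    bx=cv2.boxPoints(cv2.minAreaRect(c)); w=plane(s,bx,z)
    e=[w[1]-w[0],w[2]-w[1]]; v=max(e,key=np.linalg.norm); return w.mean(0).round(4),np.degrees(np.arctan2(v[1],v[0])).round(1),[np.linalg.norm(i).round(3) for i in e]
for s in(a,b):
  for c in blobs(s,(3,140,120),(11,255,255),100):
    if ax(s,c,.02)[0][0]<1: print("red",ax(s,c,.02))
  for c in blobs(s,(0,0,0),(180,120,62),150):
    if np.linalg.norm(cen(c)-(318,251))<5 or np.linalg.norm(cen(c)-(300,209))<5: print("knob",ax(s,c,.194))
# canister foot: ellipse of wood bottom outline
for s,roi in((a,(280,255,355,310)),(b,(260,235,345,292))):
    c=max(blobs(s,(13,70,120),(27,220,255),50,roi),key=cv2.contourArea); h=cv2.convexHull(c)[:,0]
    w=plane(s,h,.014)[:,:2]; A=np.c_[2*w,np.ones(len(w))]; r=np.linalg.lstsq(A,(w**2).sum(1),rcond=None)[0]
    print("foot",r[:2].round(4),np.sqrt(r[2]+r[:2]@r[:2]).round(4))
for s in(a,):
    for c in blobs(s,(10,100,120),(22,255,255),2000,(325,130,420,200)): print("mat",ax(s,c,.005), plane(s,cv2.boxPoints(cv2.minAreaRect(c)),.005).round(3).tolist())
    c=max(blobs(s,(10,100,120),(22,255,255),1000,(325,130,420,200)),key=cv2.contourArea); print(cv2.approxPolyDP(cv2.convexHull(c),6,True)[:,0].tolist())
c=max(blobs(b,(10,100,120),(22,255,255),1000,(220,370,380,480)),key=cv2.contourArea); print(cv2.approxPolyDP(cv2.convexHull(c),6,True)[:,0].tolist(),)
```

```text
stickA [ 0.4338 -0.0067  0.0171] 0.0002
stickB [ 0.6053 -0.291   0.0157] 0.0005
knob [ 0.6523 -0.0382  0.1763] 0.0009
handle [ 0.4729 -0.325   0.0907] 0.0007
eraser [ 0.5448 -0.1814  0.0095] 0.0009
red (array([ 0.808 , -0.5584,  0.02  ]), np.float64(82.2), [np.float64(0.048), np.float64(0.018)])
red (array([ 0.7492, -0.55  ,  0.02  ]), np.float64(80.6), [np.float64(0.05), np.float64(0.039)])
red (array([ 0.6064, -0.2916,  0.02  ]), np.float64(22.1), [np.float64(0.022), np.float64(0.066)])
red (array([ 0.4344, -0.0077,  0.02  ]), np.float64(-6.8), [np.float64(0.023), np.float64(0.067)])
red (array([0.4278, 0.5855, 0.02  ]), np.float64(50.7), [np.float64(0.145), np.float64(0.14)])
red (array([0.3548, 1.1672, 0.02  ]), np.float64(51.0), [np.float64(0.259), np.float64(0.207)])
knob (array([ 0.6585, -0.0439,  0.194 ]), np.float64(-4.6), [np.float64(0.021), np.float64(0.066)])
red (array([0.742, 0.432, 0.02 ]), np.float64(-93.8), [np.float64(0.097), np.float64(0.01)])
red (array([0.7867, 0.4304, 0.02  ]), np.float64(-90.3), [np.float64(0.047), np.float64(0.011)])
red (array([0.7868, 0.3145
[... 1132 characters left out ...]
64(0.053), np.float64(0.039)])
red (array([ 0.5894, -0.6525,  0.02  ]), np.float64(-92.1), [np.float64(0.198), np.float64(0.015)])
red (array([ 0.6221, -0.6899,  0.02  ]), np.float64(-90.5), [np.float64(0.231), np.float64(0.023)])
knob (array([ 0.6433, -0.0237,  0.194 ]), np.float64(176.0), [np.float64(0.033), np.float64(0.062)])
foot [ 0.6539 -0.0374] 0.079
foot [ 0.6497 -0.0328] 0.0811
mat (array([0.4637, 0.333 , 0.005 ]), np.float64(-1.5), [np.float64(0.192), np.float64(0.223)]) [[0.377, 0.24, 0.005], [0.333, 0.427, 0.005], [0.556, 0.422, 0.005], [0.588, 0.243, 0.005]]
[[367, 135], [415, 168], [374, 199], [329, 162]]
[[364, 420], [337, 479], [269, 479], [229, 463], [278, 381], [323, 370]]
```

```bash
cat > go.py <<'E'
import sys,numpy as np
from h import Ro
from plant import ctrl
# usage: go.py x y z roll pitch yaw  -> shift/turn in tool axes
def delta(t,rpy):
    o=ctrl.get_obs(); R=Ro.from_euler("xyz",o["orientation"],degrees=True)
    G=Ro.from_euler("xyz",rpy,degrees=True)
    s=R.inv().apply(np.array(t)-o["tool_pos"])*1000; v=(R.inv()*G).as_rotvec(degrees=True)
    print("shift",s.round(1).tolist(),"turn",v.round(2).tolist(),"rows",int(np.ceil(max(np.linalg.norm(s)/41.7,np.linalg.norm(v)/7.16)))+1,"t",round(o["clock"],1),"q",o["joint_pos"].round(0).tolist(),"F",o["force"].round(1).tolist())
if __name__=="__main__":
    a=[float(i) for i in sys.argv[1:]]; delta(a[:3],a[3:])
E
python3 go.py 0.45 -0.28 0.36 180 0 -160
```

```text
shift [-329.7, 259.9, -114.9] turn [0.07, -0.01, -0.36] rows 12 t 0.1 q [-54.0, 21.0, 1.0, -0.0, -70.0, -17.0] F [0.5, 0.5, -1.1]
```

Emit:
{"name": "move_arm", "arguments": {
  "motion": [
    [[0,0,-115],[0,0,0],0],
    [[0,0,-115],[0,0,0],0],
    [[0,0,-115],[0,0,0],0],
    [[-330,260,-115],[0,0,0],0],
    [[-330,260,-115],[0,0,0],0],
    [[-330,260,-115],[0,0,0],0],
    [[-330,260,-115],[0,0,0],0],
    [[-330,260,-115],[0,0,0],0],
    [[-330,260,-115],[0,0,0],0],
    [[-330,260,-115],[0,0,0],0]
  ]
}}

```text
clock: 0.98
tool_pos: [0.3824, -0.3868, 0.3605]
orientation: [180.0, 0.0, -160.4]
force: [1.6, 0.1, -0.1]
opening: 0.0878
gripper_force: 0.0
```

Emit:
{"name": "move_arm", "arguments": {
  "motion": [
    [[-80,63,0],[0,0,0],0],
    [[-80,63,0],[0,0,0],0],
    [[-80,63,0],[0,0,0],0],
    [[-80,63,0],[0,0,0],0],
    [[-80,63,0],[0,0,0],0]
  ]
}}

```text
clock: 1.4
tool_pos: [0.4366, -0.3014, 0.3605]
orientation: [180.0, -0.0, -160.2]
force: [-0.6, -0.3, 0.7]
opening: 0.0877
gripper_force: 0.0
```

Run:
```python
from h import *
s=snap("wrist","1"); from plant import ctrl; o=ctrl.get_obs(); print(o["tool_pos"],o["orientation"],o["joint_pos"].round(0))
```

```text
[ 0.43616372 -0.30217999  0.36045262] [ 1.79990744e+02 -1.62787726e-02 -1.60286571e+02] [-14.   4.  -6.   0. -80. -57.]
```

View pics/wrist1.png

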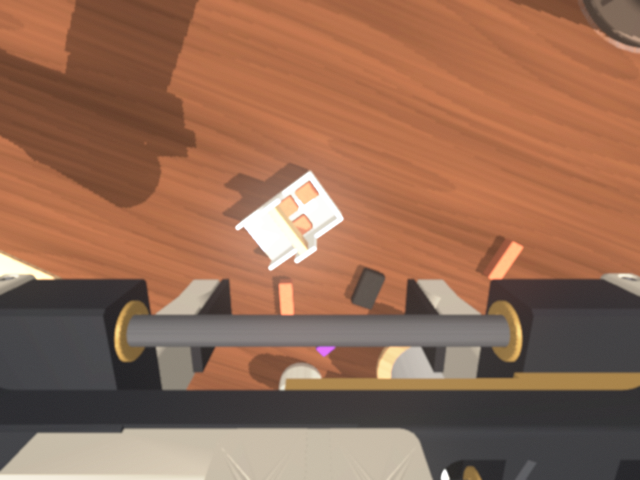

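The wrist view shows the scoop at (290,220), its spout open to the lower left between the wall tips (240,227) and (270,268). Three stubs lie in it at (307,191), (289,206) and (302,223). The sticks are at (287,298) and (503,258), and the eraser is at (367,287).

```bash
python3 go.py 0.60 -0.04 0.36 180 0 -184.5
```

```text
shift [-242.7, 191.5, 0.4] turn [0.01, -0.02, 24.21] rows 9 t 1.4 q [-14.0, 4.0, -6.0, 0.0, -80.0, -57.0] F [-0.2, -0.1, 0.1]
```

Emit:
{"name": "move_arm", "arguments": {
  "motion": [
    [[-243,191,0],[0,0,24.2],0],
    [[-243,191,0],[0,0,24.2],0],
    [[-243,191,0],[0,0,24.2],0],
    [[-243,191,0],[0,0,24.2],0],
    [[-243,191,0],[0,0,24.2],0],
    [[-243,191,0],[0,0,24.2],0],
    [[-243,191,0],[0,0,24.2],0],
    [[-243,191,0],[0,0,24.2],0],
    [[-243,191,0],[0,0,24.2],0],
    [[-243,191,0],[0,0,24.2],0]
  ]
}}

```text
clock: 2.28
tool_pos: [0.6013, -0.0408, 0.3595]
orientation: [-180.0, -0.1, 175.5]
force: [0.5, -0.7, 0.3]
opening: 0.0872
gripper_force: 0.0
```

Run:
```python
from h import *
s=snap("wrist","2"); from plant import ctrl; o=ctrl.get_obs(); print(o["tool_pos"],o["orientation"],o["joint_pos"].round(0))
```

```text
[ 0.60078732 -0.04169697  0.35989935] [-1.79967658e+02 -7.49117970e-02  1.75416965e+02] [  15.   11.    2.    0.  -81. -109.]
```

View pics/wrist2.png

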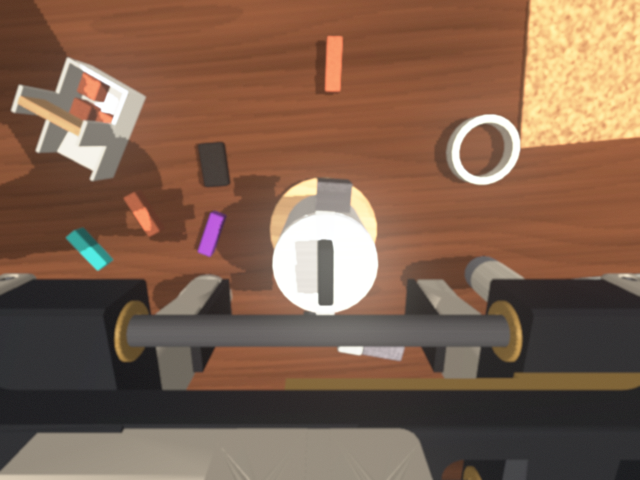

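This wrist view shows the cap disc at (325,262) with its knob at (326,272) running along image y. The near clip is at (334,195), the mat corner at (525,147) and stick A at (334,64). The scoop is at (85,115) with its spout to the lower right, and the fixative is at (490,275).

Run:
```python
from h import *
s=load("wrist2.npz"); 
c=max(blobs(s,(0,0,150),(180,60,255),500,(265,195,385,312)),key=cv2.contourArea)
for z in(.158,):
    w=plane(s,cv2.convexHull(c)[:,0],z)[:,:2]
    w=w[w[:,0]<.71]
    for _ in range(3):
        A=np.c_[2*w,np.ones(len(w))]; r=np.linalg.lstsq(A,(w**2).sum(1),rcond=None)[0]; R=np.sqrt(r[2]+r[:2]@r[:2])
        w=w[abs(np.linalg.norm(w-r[:2],axis=1)-R)<.003]
    print("cap",r[:2].round(4),R.round(4),len(w))
c=max(blobs(s,(0,0,0),(180,120,70),100,(305,230,345,305)),key=cv2.contourArea)
bx=cv2.boxPoints(cv2.minAreaRect(c)); print(bx.round(1).tolist()); w=plane(s,bx,.194); print("knob",w[:,:2].round(4).tolist(),w.mean(0).round(4))
m=max(blobs(s,(9,80,120),(25,255,255),2000,(450,0,640,160)),key=cv2.contourArea); q=cv2.approxPolyDP(cv2.convexHull(m),8,True)[:,0]; print("mat",q.tolist(),plane(s,q,.005).round(3)[:,:2].tolist())
for c in blobs(s,(3,150,130),(11,255,255),150):
    q=cv2.boxPoints(cv2.minAreaRect(c)); w=plane(s,q,.02); print("red",cen(c).round(1),plane(s,cen(c),.02).round(4),w[:,:2].round(3).tolist())
a=load("scene0.npz"); print("stickA tri",tri(a,(273.9,217.6),s,(334,64)),"B",tri(a,(225.6,326.5),s,(141,213)),"mouth/knob",tri(a,(318.3,251.1),s,(326,272)))
print("mat scene corners",plane(a,[[372,135],[415,166],[373,197],[330,162]],.005).round(3).tolist())
```

```text
cap [ 0.6438 -0.0341] 0.0612 20Traceback (most recent call last):
  File "<stdin>", line 11, in <module>
ValueError: max() iterable argument is empty
```

Run:
```python
from h import *
from scipy.optimize import least_squares
s=load("wrist2.npz"); hsv=cv2.cvtColor(s["color"],cv2.COLOR_BGR2HSV)
print(hsv[262,265:390:4].tolist()); print(hsv[270,326].tolist())
c=max(blobs(s,(0,0,120),(180,70,255),500,(265,195,385,312)),key=cv2.contourArea)
w=plane(s,cv2.convexHull(c)[:,0],.158)[:,:2]; w=w[(w[:,0]>.63)&(w[:,0]<.695)]
r=least_squares(lambda p:np.linalg.norm(w-p,axis=1)-.055,[.65,-.037],loss="soft_l1",f_scale=.001); print("cap",r.x.round(4),np.abs(r.fun).mean(),len(w))
g=blobs(s,(0,0,0),(180,255,75),100,(308,232,342,304)); 
for c in g:
    bx=cv2.boxPoints(cv2.minAreaRect(c)); w=plane(s,bx,.194); print(bx.round(1).tolist(),"knob",w[:,:2].round(4).tolist(),w.mean(0).round(4))
print(hsv[60,580].tolist())
m=max(blobs(s,(5,60,150),(30,255,255),2000,(500,0,640,160)),key=cv2.contourArea); q=cv2.approxPolyDP(cv2.convexHull(m),8,True)[:,0]; print("mat",q.tolist(),plane(s,q,.005).round(3)[:,:2].tolist())
for c in blobs(s,(3,150,130),(11,255,255),150):
    q=cv2.boxPoints(cv2.minAreaRect(c)); w=plane(s,q,.02); print("red",cen(c).round(1),plane(s,cen(c),.02).round(4),w[:,:2].round(3).tolist())
a=load("scene0.npz"); print("stickA tri",tri(a,(273.9,217.6),s,(334,64)),"B",tri(a,(225.6,326.5),s,(141,213)),"knob",tri(a,(318.3,251.1),s,(326,272)))
print("mat scene corners",plane(a,[[372,135],[415,166],[373,197],[330,162]],.005).round(3).tolist())
```

```text
[[10, 95, 115], [10, 89, 117], [30, 5, 250], [30, 1, 255], [30, 1, 255], [30, 1, 255], [30, 1, 255], [30, 1, 255], [20, 10, 241], [19, 12, 235], [19, 12, 235], [19, 12, 235], [16, 12, 236], [21, 18, 181], [25, 14, 111], [26, 16, 112], [21, 16, 113], [35, 15, 186], [30, 1, 255], [30, 1, 255], [30, 1, 255], [30, 1, 255], [30, 1, 255], [30, 1, 255], [30, 1, 255], [30, 1, 255], [30, 1, 255], [30, 1, 255], [18, 14, 241], [10, 102, 162], [10, 105, 161], [10, 107, 158]]
[26, 16, 111]
cap [ 0.6531 -0.0367] 0.0005935373378873988 17
[19, 113, 251]
mat [[639, 0], [639, 153], [518, 159], [529, 0]] [[0.39, 0.377], [0.577, 0.409], [0.572, 0.242], [0.379, 0.241]]
red [ 42.5 268.9] [[ 0.6747 -0.4544  0.02  ]] [[0.658, -0.513], [0.669, -0.371], [0.694, -0.377], [0.682, -0.521]]
red [141.1 214.5] [[ 0.6055 -0.2908  0.02  ]] [[0.585, -0.319], [0.57, -0.295], [0.627, -0.265], [0.643, -0.291]]
red [  6.2 171.6] [[ 0.5321 -0.4615  0.02  ]] [[0.509, -0.475], [0.502, -0.444], [0.539, -0.443], [0.547, -0.475]]
red [601.9 212.9] [[0.6548 0.358  0.02  ]] [[0.547, 0.259], [0.557, 0.393], [0.756, 0.427], [0.744, 0.277]]
red [278.1  56.8] [[ 0.4208 -0.0755  0.02  ]] [[0.42, -0.14], [0.413, -0.029], [0.424, -0.028], [0.431, -0.14]]
red [321.   56.8] [[ 0.4252 -0.0219  0.02  ]] [[0.346, -0.234], [0.383, 0.23], [0.556, 0.245], [0.515, -0.272]]
red [78.4  7.8] [[ 0.3486 -0.3105  0.02  ]] [[0.336, -0.36], [0.347, -0.231], [0.38, -0.238], [0.37, -0.371]]
stickA tri (array([ 0.43366574, -0.0063172 ,  0.01658936]), np.float64(0.0004241554025717729)) B (array([ 0.60448925, -0.29179507,  0.01657694]), np.float64(0.0007782083733321617)) knob (array([ 0.65261717, -0.03631913,  0.17447653]), np.float64(0.000707380454271772))
mat scene corners [[0.385, 0.408, 0.005], [0.551, 0.426, 0.005], [0.552, 0.256, 0.005], [0.381, 0.242, 0.005]]
```

```bash
python3 go.py 0.653 -0.0367 0.185 180 0 175.5
```

```text
shift [-51.9, 9.3, 174.8] turn [-0.03, -0.07, -0.08] rows 6 t 2.3 q [15.0, 11.0, 2.0, 0.0, -81.0, -109.0] F [0.5, -0.7, 0.4]
```

Emit:
{"name": "move_arm", "arguments": {
  "motion": [
    [[-52,9.3,60],[0,-0.07,0],0],
    [[-52,9.3,60],[0,-0.07,0],0],
    [[-52,9.3,100],[0,-0.07,0],0],
    [[-52,9.3,140],[0,-0.07,0],0],
    [[-52,9.3,160],[0,-0.07,0],0],
    [[-52,9.3,175],[0,-0.07,0],0],
    [[-52,9.3,175],[0,-0.07,0],0],
    [[-52,9.3,175],[0,-0.07,0],0]
  ]
}}

```text
clock: 3.0
tool_pos: [0.6529, -0.0376, 0.1856]
orientation: [-180.0, 0.0, 175.3]
force: [0.9, -0.3, 1.8]
opening: 0.0877
gripper_force: 0.0
```

Emit:
{"name": "move_arm", "arguments": {
  "motion": [
    [[0,0,0],[0,0,0],0.95],
    [[0,0,0],[0,0,0],0.95],
    [[0,0,0],[0,0,0],0.95],
    [[0,0,0],[0,0,0],0.95],
    [[0,0,0],[0,0,0],0.95],
    [[0,0,0],[0,0,0],0.95],
    [[0,0,0],[0,0,0],0.95],
    [[0,0,0],[0,0,0],0.95]
  ]
}}

```text
clock: 3.67
tool_pos: [0.6534, -0.0357, 0.1856]
orientation: [180.0, 0.1, 175.5]
force: [-0.2, -0.1, 0.3]
opening: 0.0398
gripper_force: 0.0
```

Emit:
{"name": "move_arm", "arguments": {
  "motion": [
    [[0,0,0],[0,0,0],0.95],
    [[0,0,0],[0,0,0],0.95],
    [[0,0,0],[0,0,0],0.95],
    [[0,0,0],[0,0,0],0.95],
    [[0,0,0],[0,0,0],0.95],
    [[0,0,0],[0,0,0],0.95],
    [[0,0,0],[0,0,0],0.95],
    [[0,0,0],[0,0,0],0.95]
  ]
}}

```text
clock: 4.33
tool_pos: [0.6533, -0.0359, 0.1855]
orientation: [-180.0, 0.1, 175.4]
force: [-0.4, -0.9, -0.3]
opening: 0.016
gripper_force: 30.0
```

Emit:
{"name": "move_arm", "arguments": {
  "motion": [
    [[0,0,0],[0,0,-6],0.95],
    [[0,0,0],[0,0,-12],0.95],
    [[0,0,0],[0,0,-18],0.95],
    [[0,0,0],[0,0,-24],0.95],
    [[0,0,0],[0,0,-30],0.95],
    [[0,0,0],[0,0,-36],0.95],
    [[0,0,0],[0,0,-42],0.95],
    [[0,0,0],[0,0,-48],0.95],
    [[0,0,0],[0,0,-48],0.95],
    [[0,0,0],[0,0,-48],0.95]
  ]
}}

```text
clock: 5.17
tool_pos: [0.6534, -0.0356, 0.1855]
orientation: [-180.0, 0.1, -136.7]
force: [-1.0, -0.2, -0.6]
opening: 0.0159
gripper_force: 30.0
```

Emit:
{"name": "move_arm", "arguments": {
  "motion": [
    [[0,0,-8],[0,0,0],0.95],
    [[0,0,-20],[0,0,0],0.95],
    [[0,0,-40],[0,0,0],0.95],
    [[0,0,-70],[0,0,0],0.95],
    [[0,0,-100],[0,0,0],0.95],
    [[0,0,-100],[0,0,0],0.95]
  ]
}}

```text
clock: 5.67
tool_pos: [0.656, -0.0362, 0.2941]
orientation: [-179.5, 0.5, -136.6]
force: [1.4, 0.2, 0.1]
opening: 0.0156
gripper_force: 30.0
```

```bash
python3 go.py 0.468 0.33 0.28 180 0 -136.7; python3 go.py 0.468 0.33 0.28 180 0 -180
```

```text
shift [-114.8, 395.3, 11.7] turn [-0.49, 0.49, 0.09] rows 11 t 5.7 q [14.0, 17.0, 2.0, 0.0, -74.0, -61.0] F [1.4, 0.2, 0.1]
shift [-114.8, 395.3, 11.7] turn [-0.28, 0.66, 43.39] rows 11 t 5.7 q [14.0, 17.0, 2.0, 0.0, -74.0, -61.0] F [1.4, 0.2, 0.1]
```

Emit:
{"name": "move_arm", "arguments": {
  "motion": [
    [[-115,395,0],[0,0,0],0.95],
    [[-115,395,0],[0,0,0],0.95],
    [[-115,395,0],[0,0,0],0.95],
    [[-115,395,0],[0,0,0],0.95],
    [[-115,395,0],[0,0,0],0.95],
    [[-115,395,0],[0,0,0],0.95],
    [[-115,395,0],[0,0,0],0.95],
    [[-115,395,0],[0,0,0],0.95],
    [[-115,395,0],[0,0,0],0.95],
    [[-115,395,0],[0,0,0],0.95]
  ]
}}

```text
clock: 6.5
tool_pos: [0.4637, 0.3322, 0.2867]
orientation: [-180.0, 0.2, -136.6]
force: [0.1, 0.1, -2.8]
opening: 0.0156
gripper_force: 30.0
```

Emit:
{"name": "move_arm", "arguments": {
  "motion": [
    [[0,0,20],[0,0,0],0.95],
    [[0,0,20],[0,0,0],0.95],
    [[0,0,20],[0,0,0],0.95]
  ]
}}

```text
clock: 6.75
tool_pos: [0.4646, 0.3299, 0.2654]
orientation: [-179.9, -0.0, -136.6]
force: [0.9, -0.5, -1.3]
opening: 0.0158
gripper_force: 30.0
```

```bash
python3 go.py 0.468 0.33 0.062 180 0 -136.7
```

```text
shift [-2.7, -2.0, 203.4] turn [-0.07, -0.05, 0.14] rows 6 t 6.8 q [55.0, 10.0, -11.0, 0.0, -69.0, -102.0] F [0.9, -0.5, -1.3]
```

Emit:
{"name": "move_arm", "arguments": {
  "motion": [
    [[-3,-2,40],[0,0,0],0.95],
    [[-3,-2,80],[0,0,0],0.95],
    [[-3,-2,120],[0,0,0],0.95],
    [[-3,-2,155],[0,0,0],0.95],
    [[-3,-2,180],[0,0,0],0.95],
    [[-3,-2,195],[0,0,0],0.95],
    [[-3,-2,203],[0,0,0],0.95],
    [[-3,-2,209],[0,0,0],0.95],
    [[-3,-2,213],[0,0,0],0.95],
    [[-3,-2,213],[0,0,0],0.95]
  ]
}}

```text
clock: 7.58
tool_pos: [0.4696, 0.3308, 0.0529]
orientation: [-180.0, 0.1, -136.6]
force: [-0.4, -0.2, -2.1]
opening: 0.0157
gripper_force: 30.0
```

Emit:
{"name": "move_arm", "arguments": {
  "motion": [
    [[0,0,1],[0,0,0],0.95],
    [[0,0,2],[0,0,0],0.95],
    [[0,0,2],[0,0,0],0.95],
    [[0,0,2],[0,0,0],0.95]
  ]
}}

```text
clock: 7.92
tool_pos: [0.4691, 0.331, 0.0509]
orientation: [-180.0, 0.1, -136.6]
force: [0.0, -0.1, -1.9]
opening: 0.0158
gripper_force: 30.0
```

Emit:
{"name": "move_arm", "arguments": {
  "motion": [
    [[0,0,0.5],[0,0,0],0.6],
    [[0,0,0.5],[0,0,0],0.4],
    [[0,0,0.5],[0,0,0],0.3],
    [[0,0,0.5],[0,0,0],0.3],
    [[0,0,0.5],[0,0,0],0.3],
    [[0,0,0.5],[0,0,0],0.3],
    [[0,0,0.5],[0,0,0],0.3],
    [[0,0,0.5],[0,0,0],0.3]
  ]
}}

```text
clock: 8.58
tool_pos: [0.469, 0.3307, 0.0498]
orientation: [-179.9, 0.0, -136.6]
force: [-0.6, -0.3, 0.4]
opening: 0.0598
gripper_force: 0.0
```

Emit:
{"name": "move_arm", "arguments": {
  "motion": [
    [[0,0,-20],[0,0,0],0.3],
    [[0,0,-50],[0,0,0],0.1],
    [[0,0,-90],[0,0,0],0],
    [[0,0,-130],[0,0,0],0],
    [[0,0,-170],[0,0,0],0],
    [[0,0,-210],[0,0,0],0],
    [[0,0,-250],[0,0,0],0],
    [[40,0,-250],[0,0,0],0],
    [[60,0,-250],[0,0,0],0],
    [[60,0,-250],[0,0,0],0]
  ]
}}

```text
clock: 9.42
tool_pos: [0.423, 0.2874, 0.3013]
orientation: [180.0, 0.2, -136.6]
force: [-0.5, -0.7, -0.2]
opening: 0.0875
gripper_force: 0.0
```

Run:
```python
from h import *
s=snap("wrist","3"); a=snap("scene","3"); b=snap("side","3")
from plant import ctrl; o=ctrl.get_obs(); print(o["tool_pos"],o["orientation"],o["force"].round(1))
c=cv2.resize(a["color"][100:360,140:440],None,fx=2,fy=2); d=cv2.resize(s["color"][:300],(600,281)); cv2.imwrite("pics/c3.png",np.vstack([c,d])[:,:][:801]); print(np.vstack([c,d]).shape)
cv2.imwrite("pics/c3.png",cv2.resize(np.vstack([c,d]),None,fx=.74,fy=.74))
```

```text
[0.4251702  0.28954056 0.30007971] [-1.79951867e+02  9.50614529e-02 -1.36544560e+02] [-0.3 -0.5  1.1]
(801, 600, 3)
```

View pics/c3.png

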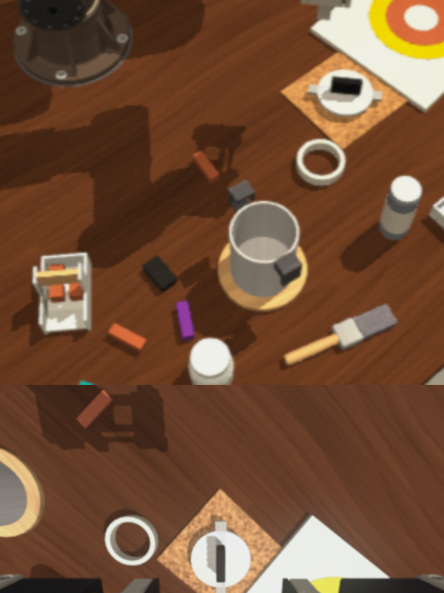

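The cap lies flat on the mat with its knob up, and the canister is open. Stick A is still by the tape side and the scoop is unchanged. Next I measure the scoop.

Run:
```python
from h import *
s=load("wrist1.npz"); s2=load("wrist2.npz"); a=load("scene3.npz")
print("w1 wall corners z.046",plane(s,[[240,227],[312,175],[342,215],[270,268]],.046)[:,:2].round(3).tolist())
# handle wood in the three views
for n,v,roi in(("w1",s,(260,190,320,260)),("w2",s2,(5,75,100,140)),("sc",a,(155,270,205,300)),("sd",load("side3.npz"),(400,160,460,200))):
    for c in blobs(v,(13,70,90),(24,220,255),40,roi):
        q=cv2.boxPoints(cv2.minAreaRect(c)); w=plane(v,q,.099); e=[w[1]-w[0],w[2]-w[1]]; d=max(e,key=np.linalg.norm)
        print(n,cen(c).round(1),cv2.contourArea(c),w.mean(0).round(4),[np.linalg.norm(i).round(3) for i in e],np.degrees(np.arctan2(d[1],d[0])).round(1))
cv2.imwrite("pics/c4.png",np.hstack([cv2.resize(s["color"][160:280,220:360],None,fx=3,fy=3,interpolation=2),cv2.resize(s2["color"][40:200,0:160],(360,360),interpolation=2)]))
```

```text
w1 wall corners z.046 [[0.507, -0.387], [0.409, -0.319], [0.445, -0.263], [0.55, -0.331]]
w1 [292.4 217.9] 484.5 [ 0.4624 -0.3168  0.099 ] [np.float64(0.021), np.float64(0.062)] 56.5
w1 [305.2 195.1] 166.0 [ 0.4264 -0.3192  0.099 ] [np.float64(0.02), np.float64(0.017)] 143.1
w2 [ 50.9 113.3] 988.5 [ 0.4735 -0.322   0.099 ] [np.float64(0.02), np.float64(0.068)] 57.2
sc [178.1 286.8] 240.5 [ 0.4869 -0.3303  0.099 ] [np.float64(0.071), np.float64(0.035)] 53.1
sd [432.5 195.1] 394.5 [ 0.4531 -0.2759  0.099 ] [np.float64(0.13), np.float64(0.033)] -153.7
sd [416.  174.5] 521.0 [ 0.4976 -0.3329  0.099 ] [np.float64(0.096), np.float64(0.09)] -153.8
```

View pics/c4.png

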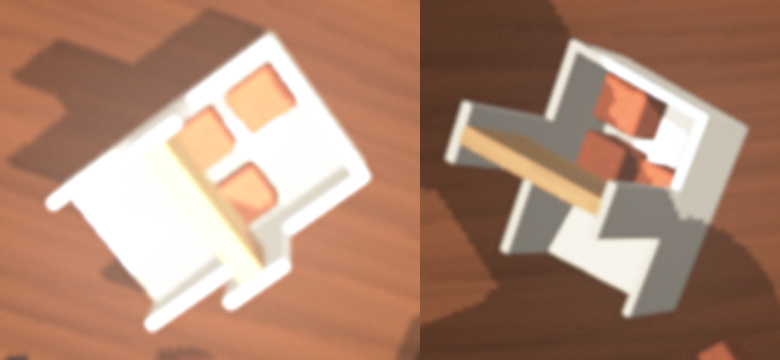

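Both crops show the scoop clearly. The spout faces the lower left in the left panel, the bridge plate runs from (165,140) to (255,275), and three stubs lie towards the back wall. The scoop is at about (0.475, -0.3245) with yaw -33°, so I grip it with tool yaw -123°.

```bash
python3 go.py 0.475 -0.3245 0.20 180 0 -123
```

```text
shift [386.3, -479.9, 99.8] turn [-0.06, 0.09, -13.54] rows 16 t 9.6 q [56.0, 3.0, -14.0, 0.0, -72.0, -103.0] F [-0.3, -0.5, 1.1]
```

Emit:
{"name": "move_arm", "arguments": {
  "motion": [
    [[386,-480,0],[0,0,-13.5],0],
    [[386,-480,0],[0,0,-13.5],0],
    [[386,-480,0],[0,0,-13.5],0],
    [[386,-480,0],[0,0,-13.5],0],
    [[386,-480,0],[0,0,-13.5],0],
    [[386,-480,0],[0,0,-13.5],0],
    [[386,-480,0],[0,0,-13.5],0],
    [[386,-480,0],[0,0,-13.5],0],
    [[386,-480,0],[0,0,-13.5],0],
    [[386,-480,0],[0,0,-13.5],0]
  ]
}}

```text
clock: 10.4
tool_pos: [0.4592, -0.1279, 0.2995]
orientation: [-180.0, 0.0, -123.0]
force: [0.8, 0.7, 0.2]
opening: 0.0877
gripper_force: 0.0
```

```bash
python3 go.py 0.475 -0.3245 0.20 180 0 -123
```

```text
shift [156.2, -120.3, 99.6] turn [-0.05, 0.01, -0.04] rows 7 t 10.4 q [8.0, -1.0, -18.0, 0.0, -72.0, -41.0] F [0.8, 0.7, 0.2]
```

Emit:
{"name": "move_arm", "arguments": {
  "motion": [
    [[156,-120,0],[0,0,0],0],
    [[156,-120,0],[0,0,0],0],
    [[156,-120,0],[0,0,0],0],
    [[156,-120,0],[0,0,0],0],
    [[156,-120,0],[0,0,0],0],
    [[156,-120,30],[0,0,0],0],
    [[156,-120,60],[0,0,0],0],
    [[156,-120,90],[0,0,0],0],
    [[156,-120,100],[0,0,0],0],
    [[156,-120,100],[0,0,0],0]
  ]
}}

```text
clock: 11.23
tool_pos: [0.4732, -0.3218, 0.1964]
orientation: [179.7, -0.1, -123.1]
force: [1.0, -0.3, -0.1]
opening: 0.0877
gripper_force: 0.0
```

```bash
python3 go.py 0.475 -0.3245 0.083 180 0 -123
python3 - <<'E'
from h import *
s=snap("wrist","5"); print(proj(s,[[.475,-.3245,.099]]).round(0)); cv2.imwrite("pics/w5.png",s["color"][100:340])
E
```

```text
shift [1.1, -3.6, 113.4] turn [0.31, -0.07, -0.09] rows 4 t 11.2 q [-15.0, 13.0, -16.0, -0.0, -61.0, -18.0] F [1.0, -0.3, -0.1]
[[313. 247.]]
```

View pics/w5.png

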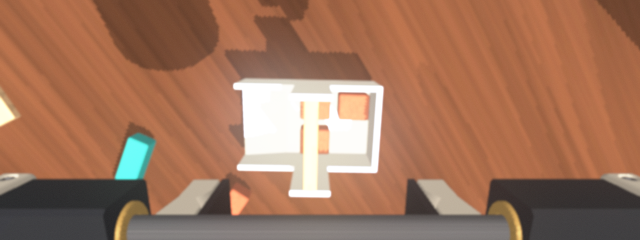

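The scoop handle runs vertically in this crop at column 311, rows 98–192, centred where predicted, so the gripper is aligned.

Emit:
{"name": "move_arm", "arguments": {
  "motion": [
    [[1,-3.6,30],[0.2,0,0],0],
    [[1,-3.6,60],[0.2,0,0],0],
    [[1,-3.6,90],[0.2,0,0],0],
    [[1,-3.6,105],[0.2,0,0],0],
    [[1,-3.6,113],[0.2,0,0],0.3],
    [[1,-3.6,113],[0.2,0,0],0.98],
    [[1,-3.6,113],[0.2,0,0],0.98],
    [[1,-3.6,113],[0.2,0,0],0.98],
    [[1,-3.6,113],[0.2,0,0],0.98],
    [[1,-3.6,113],[0.2,0,0],0.98]
  ]
}}

```text
clock: 12.12
tool_pos: [0.4778, -0.3251, 0.0883]
orientation: [-179.6, 0.1, -123.0]
force: [-0.1, -0.3, -0.2]
opening: 0.0529
gripper_force: 0.0
```

Emit:
{"name": "move_arm", "arguments": {
  "motion": [
    [[0,0,0],[0,0,0],0.98],
    [[0,0,0],[0,0,0],0.98],
    [[0,0,0],[0,0,0],0.98],
    [[0,0,0],[0,0,0],0.98],
    [[0,0,0],[0,0,0],0.98],
    [[0,0,0],[0,0,0],0.98],
    [[0,0,0],[0,0,0],0.98],
    [[0,0,0],[0,0,0],0.98],
    [[0,0,0],[0,0,0],0.98]
  ]
}}

```text
clock: 12.87
tool_pos: [0.4769, -0.3249, 0.0869]
orientation: [-179.7, 0.0, -123.1]
force: [-0.6, -0.3, -0.0]
opening: 0.0098
gripper_force: 30.0
```

Emit:
{"name": "move_arm", "arguments": {
  "motion": [
    [[0,0,-4],[0,0,0],0.98],
    [[0,0,-12],[0,0,0],0.98],
    [[0,0,-28],[0,0,0],0.98],
    [[0,0,-50],[0,0,0],0.98],
    [[0,0,-75],[0,0,0],0.98],
    [[0,0,-100],[0,0,0],0.98],
    [[0,0,-125],[0,0,0],0.98],
    [[0,0,-150],[0,0,0],0.98],
    [[0,0,-170],[0,0,0],0.98],
    [[0,0,-178],[0,0,0],0.98]
  ]
}}

```text
clock: 13.7
tool_pos: [0.4771, -0.325, 0.2688]
orientation: [-179.5, 0.1, -123.0]
force: [0.3, -0.3, -2.0]
opening: 0.0101
gripper_force: 29.9
```

```bash
python3 go.py 0.6596 0.047 0.263 180 0 -184.5
```

```text
shift [-411.3, 49.9, 6.0] turn [-0.45, 0.36, 61.46] rows 11 t 13.7 q [-15.0, 10.0, -10.0, 0.0, -69.0, -18.0] F [0.3, -0.3, -2.0]
```

Emit:
{"name": "move_arm", "arguments": {
  "motion": [
    [[-8,1,0],[0,0,1],0.98],
    [[-29,3,0],[0,0,4],0.98],
    [[-57,7,0],[0,0,8],0.98],
    [[-90,11,0],[0,0,13],0.98],
    [[-125,15,0],[0,0,19],0.98],
    [[-160,19,0],[0,0,25],0.98],
    [[-195,23,0],[0,0,31],0.98],
    [[-230,27,0],[0,0,37],0.98],
    [[-260,31,0],[0,0,42],0.98],
    [[-280,34,0],[0,0,46],0.98]
  ]
}}

```text
clock: 14.53
tool_pos: [0.601, -0.0686, 0.2639]
orientation: [-179.9, 0.2, -169.3]
force: [-0.2, -0.2, -2.8]
opening: 0.0097
gripper_force: 29.9
```

```bash
python3 go.py 0.6596 0.047 0.265 180 0 -184.5
```

```text
shift [-79.1, 102.6, -1.1] turn [-0.1, 0.17, 15.25] rows 5 t 14.5 q [12.0, 13.0, -7.0, 0.0, -69.0, -91.0] F [-0.2, -0.2, -2.8]
```

Emit:
{"name": "move_arm", "arguments": {
  "motion": [
    [[-14,18,-1],[0,0,3],0.98],
    [[-30,39,-1],[0,0,6],0.98],
    [[-47,61,-1],[0,0,9],0.98],
    [[-61,79,-1],[0,0,12],0.98],
    [[-72,93,-1],[0,0,14],0.98],
    [[-78,101,-1],[0,0,15.2],0.98],
    [[-79,102.6,-1],[0,0,15.2],0.98],
    [[-79,102.6,-1],[0,0,15.2],0.98],
    [[-79,102.6,-1],[0,0,15.2],0.98]
  ]
}}

```text
clock: 15.28
tool_pos: [0.658, 0.0441, 0.2653]
orientation: [-179.9, 0.2, 175.8]
force: [-0.1, -0.4, -2.6]
opening: 0.0096
gripper_force: 29.9
```

```bash
python3 go.py 0.6596 0.047 0.263 180 0 -184.5
python3 - <<'E'
from h import *
a=snap("scene","6"); b=snap("side","6"); cv2.imwrite("pics/c6.png",np.hstack([cv2.resize(a["color"][130:330,200:400],(400,400)),cv2.resize(b["color"][100:300,200:400],(400,400))]))
E
```

```text
shift [-1.3, 3.0, 2.3] turn [-0.12, 0.18, 0.28] rows 2 t 15.3 q [21.0, 18.0, 0.0, 0.0, -72.0, -115.0] F [-0.1, -0.4, -2.6]
```

View pics/c6.png

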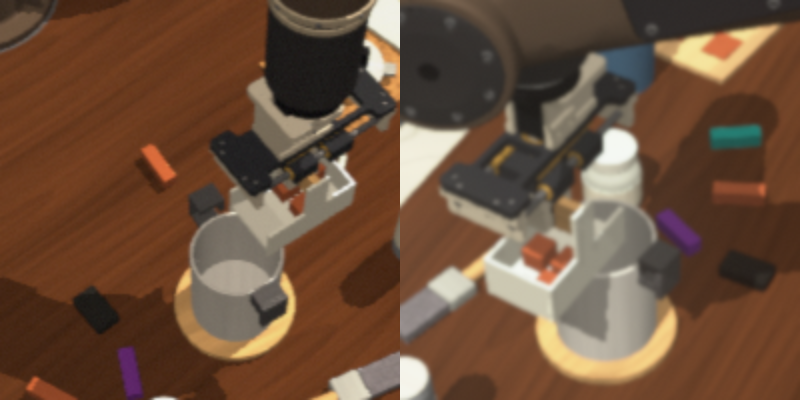

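Held level, with the spout over the mouth and the stubs still inside. Now tip about the lip.

Emit:
{"name": "move_arm", "arguments": {
  "motion": [
    [[0,-4.7,-2],[-3.5,0,0],0.98],
    [[0,-9.4,-3],[-7,0,0],0.98],
    [[0,-14.5,-3],[-10.5,0,0],0.98],
    [[0,-19.6,-3],[-14,0,0],0.98],
    [[0,-25,-2.5],[-17.5,0,0],0.98],
    [[0,-30.4,-2],[-21,0,0],0.98],
    [[0,-36,-1],[-24.5,0,0],0.98],
    [[0,-41.8,0.5],[-28,0,0],0.98],
    [[0,-47.5,2],[-31.5,0,0],0.98],
    [[0,-53.5,3.5],[-35,0,0],0.98]
  ]
}}

```text
clock: 16.22
tool_pos: [0.6545, -0.0102, 0.2633]
orientation: [145.0, 0.4, 175.7]
force: [0.2, -0.5, -3.6]
opening: 0.0096
gripper_force: 29.9
```

```bash
cat > tip.py <<'E'
from h import *
from plant import ctrl
o=ctrl.get_obs(); R=Ro.from_euler("xyz",o["orientation"],degrees=True)
# lip in tool frame: scoop x=-tool y, scoop z=-tool z
lip=o["tool_pos"]+R.apply([0,-.064,.073]); tilt=np.degrees(np.arccos(-R.as_matrix()[2,2])); print("lip",lip.round(4),"tilt",tilt.round(1),o["joint_pos"].round(0),o["force"].round(1),o["clock"])
import sys
L=np.array([.6546,-.0187,float(sys.argv[1])])
for th in [float(t) for t in sys.argv[2:]]:
    d=Ro.from_rotvec([-(th-tilt),0,0],degrees=True); G=L-(R*d).apply([0,-.064,.073]); print(th,(R.inv().apply(G-o["tool_pos"])*1000).round(1).tolist(),round(-(th-tilt),1))
E
python3 tip.py .163 40 46 52 58 64 67
```

```text
lip [ 0.6543 -0.0207  0.1668] tilt 35.0 [ -5.  22.  10. -36. -81. -82.] [ 0.2 -0.5 -3.6] 16.2167
40.0 [-0.1, -7.1, -1.0] -5.0
46.0 [-0.1, -15.6, -6.5] -11.0
52.0 [-0.1, -24.6, -11.2] -17.0
58.0 [-0.1, -34.1, -14.9] -23.0
64.0 [-0.1, -43.9, -17.6] -29.0
67.0 [-0.1, -48.9, -18.5] -32.0
```

Emit:
{"name": "move_arm", "arguments": {
  "motion": [
    [[0,-7,-1],[-5,0,0],0.98],
    [[0,-15.6,-6.5],[-11,0,0],0.98],
    [[0,-24.6,-11],[-17,0,0],0.98],
    [[0,-34,-15],[-23,0,0],0.98],
    [[0,-44,-17.6],[-29,0,0],0.98],
    [[0,-49,-18.5],[-32,0,0],0.98],
    [[0,-49,-18.5],[-32,0,0],0.98],
    [[0,-49,-18.5],[-32,0,0],0.98],
    [[0,-49,-18.5],[-32,0,0],0.98],
    [[0,-49,-18.5],[-32,0,0],0.98]
  ]
}}

```text
clock: 17.05
tool_pos: [0.6512, -0.059, 0.2512]
orientation: [113.2, 0.4, 175.8]
force: [0.4, 0.3, -1.6]
opening: 0.0098
gripper_force: 29.9
```

```bash
python3 tip.py .163 67
python3 - <<'E'
from h import *
a=snap("scene","7"); b=snap("side","7"); cv2.imwrite("pics/c7.png",np.hstack([cv2.resize(a["color"][170:330,220:380],(400,400)),cv2.resize(b["color"][120:280,220:380],(400,400))]))
E
```

```text
lip [ 0.6549 -0.0173  0.1636] tilt 66.8 [ -25.   34.   17.  -61. -100.  -65.] [ 0.4  0.3 -1.6] 17.05
67.0 [0.2, -1.4, -1.3] -0.2
```

View pics/c7.png

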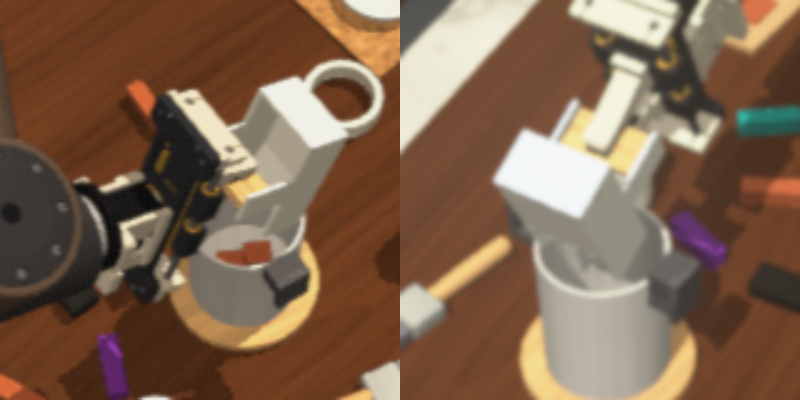

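The stubs are visible inside the canister at crop (245,252), the tilted scoop is empty, and the wrist force matches the scoop's weight alone. Now bring it level and return it.

```bash
python3 go.py 0.654 0.044 0.300 180 0 -184.5
```

```text
shift [4.2, 85.2, 75.0] turn [66.79, 0.17, 0.54] rows 11 t 17.1 q [-25.0, 34.0, 17.0, -61.0, -100.0, -65.0] F [1.2, 0.9, -1.7]
```

Emit:
{"name": "move_arm", "arguments": {
  "motion": [
    [[0,18,-8],[0,0,0],0.98],
    [[0,40,-17],[3,0,0],0.98],
    [[0,50,-5],[10,0,0],0.98],
    [[1,57,8],[17,0,0],0.98],
    [[2,63,21],[24,0,0],0.98],
    [[2,68,33],[31,0,0],0.98],
    [[3,73,45],[38,0,0],0.98],
    [[3,77,57],[45,0,0],0.98],
    [[4,81,67],[52,0,0],0.98],
    [[4,85,75],[59,0,0],0.98]
  ]
}}

```text
clock: 17.98
tool_pos: [0.6544, 0.0452, 0.3019]
orientation: [172.3, 0.6, 175.9]
force: [-0.8, -2.1, -2.8]
opening: 0.0095
gripper_force: 29.9
```

```bash
python3 go.py 0.475 -0.325 0.290 180 0 -123
```

```text
shift [152.5, -380.0, -41.0] turn [6.63, 4.67, -60.98] rows 11 t 18.0 q [17.0, 16.0, 5.0, -7.0, -75.0, -109.0] F [-0.8, -2.1, -2.8]
```

Emit:
{"name": "move_arm", "arguments": {
  "motion": [
    [[152,-380,-41],[6.6,4.7,-61],0.98],
    [[152,-380,-41],[6.6,4.7,-61],0.98],
    [[152,-380,-41],[6.6,4.7,-61],0.98],
    [[152,-380,-41],[6.6,4.7,-61],0.98],
    [[152,-380,-41],[6.6,4.7,-61],0.98],
    [[152,-380,-41],[6.6,4.7,-61],0.98],
    [[152,-380,-41],[6.6,4.7,-61],0.98],
    [[152,-380,-41],[6.6,4.7,-61],0.98],
    [[152,-380,-41],[6.6,4.7,-61],0.98],
    [[152,-380,-41],[6.6,4.7,-61],0.98]
  ]
}}

```text
clock: 18.82
tool_pos: [0.4732, -0.3273, 0.2875]
orientation: [179.7, 0.0, -122.7]
force: [-0.5, 0.1, -1.9]
opening: 0.0099
gripper_force: 29.9
```

```bash
python3 - <<'E'
from h import *
a=snap("scene","8"); b=snap("side","8")
for v in(a,b):
    for c in blobs(v,(3,150,130),(11,255,255),100):
        w=plane(v,cen(c),.02)[0]
        if .3<w[0]<.8 and abs(w[1])<.5: print(cen(c).round(1),w.round(3),cv2.contourArea(c))
E
python3 go.py 0.475 -0.325 0.088 179.7 0 -123
```

```text
[225.6 326.5] [ 0.606 -0.292  0.02 ] 189.0
[278.8 210.7] [0.426 0.016 0.02 ] 131.5
[116.2 409. ] [0.787 0.432 0.02 ] 109.5
[387.4 316.3] [0.425 0.019 0.02 ] 373.5
[368.6 195.8] [ 0.604 -0.286  0.02 ] 284.0
shift [-5.2, -1.4, 199.1] turn [0.08, -0.0, -0.27] rows 6 t 18.9 q [-16.0, 10.0, -8.0, -0.0, -72.0, -18.0] F [1.0, 0.7, -2.3]
```

Stick A has been knocked about 2.4 cm aside, to (0.425, 0.018). I set the scoop down.

Emit:
{"name": "move_arm", "arguments": {
  "motion": [
    [[-4,-1,40],[0,0,0],0.98],
    [[-4,-1,80],[0,0,0],0.98],
    [[-4,-1,120],[0,0,0],0.98],
    [[-4,-1,150],[0,0,0],0.98],
    [[-4,-1,172],[0,0,0],0.98],
    [[-4,-1,186],[0,0,0],0.98],
    [[-4,-1,193],[0,0,0],0.98],
    [[-4,-1,197],[0,0,0],0.98],
    [[-4,-1,199],[0,0,0],0.98],
    [[-4,-1,199],[0,0,0],0.98]
  ]
}}

```text
clock: 19.75
tool_pos: [0.4768, -0.3231, 0.088]
orientation: [179.6, 0.0, -123.1]
force: [-0.0, 0.2, -1.9]
opening: 0.0099
gripper_force: 30.0
```

Emit:
{"name": "move_arm", "arguments": {
  "motion": [
    [[0,0,0.5],[0,0,0],0.98],
    [[0,0,1],[0,0,0],0.98],
    [[0,0,1],[0,0,0],0.98]
  ]
}}

```text
clock: 20.0
tool_pos: [0.4766, -0.3235, 0.0871]
orientation: [179.6, 0.0, -123.1]
force: [-1.0, 1.2, 1.4]
opening: 0.0095
gripper_force: 30.0
```

Contact. Release and retreat.

Emit:
{"name": "move_arm", "arguments": {
  "motion": [
    [[0,0,0],[0,0,0],0.7],
    [[0,0,0],[0,0,0],0.5],
    [[0,0,0],[0,0,0],0.3],
    [[0,0,0],[0,0,0],0.3],
    [[0,0,0],[0,0,0],0.3],
    [[0,0,0],[0,0,0],0.3],
    [[0,0,0],[0,0,0],0.3],
    [[0,0,0],[0,0,0],0.3]
  ]
}}

```text
clock: 20.67
tool_pos: [0.4761, -0.3233, 0.086]
orientation: [179.5, -0.0, -123.1]
force: [-0.7, -0.7, 1.1]
opening: 0.0575
gripper_force: 0.0
```

Emit:
{"name": "move_arm", "arguments": {
  "motion": [
    [[0,0,-20],[0,0,0],0.3],
    [[0,0,-60],[0,0,0],0.3],
    [[0,0,-100],[0,0,0],0.3],
    [[0,0,-140],[0,0,0],0.3],
    [[0,0,-160],[0,0,0],0.3],
    [[0,0,-160],[0,0,0],0.3],
    [[0,0,-160],[0,0,0],0.3]
  ]
}}

```text
clock: 21.25
tool_pos: [0.4777, -0.324, 0.2477]
orientation: [179.7, 0.0, -123.1]
force: [0.1, 0.0, -0.5]
opening: 0.0615
gripper_force: 0.0
```

```bash
python3 - <<'E'
from h import *
a=load("scene0.npz")
def ang(v,c,z=.02):
    q=plane(v,cv2.boxPoints(cv2.minAreaRect(c)),z); e=max([q[1]-q[0],q[2]-q[1]],key=np.linalg.norm); return np.degrees(np.arctan2(e[1],e[0])).round(1)
for f in("scene8.npz","side8.npz"):
    v=load(f)
    for c in blobs(v,(3,150,130),(11,255,255),100):
        w=plane(v,cen(c),.02)[0]
        if .3<w[0]<.7 and abs(w[1])<.4: print(f,w.round(3),ang(v,c), cv2.fitEllipse(c)[2], cv2.minAreaRect(c))
a=load("scene8.npz");b=load("side8.npz"); print(tri(a,(225.6,326.5),b,(368.6,195.8)),tri(a,(278.8,210.7),b,(387.4,316.3)))
E
python3 go.py 0.605 -0.291 0.15 180 0 -158
```

```text
scene8.npz [ 0.606 -0.292  0.02 ] 23.2 117.70804595947266 ((225.50001525878906, 326.5), (25.491174697875977, 8.497057914733887), 26.56505012512207)
scene8.npz [0.426 0.016 0.02 ] -7.2 142.86026000976562 ((278.9162292480469, 210.6973114013672), (21.321224212646484, 7.572710037231445), 53.97262954711914)
side8.npz [0.425 0.019 0.02 ] 172.4 118.07771301269531 ((387.2923583984375, 316.3893127441406), (32.17647171020508, 13.352941513061523), 28.07248878479004)
side8.npz [ 0.604 -0.286  0.02 ] -158.3 92.44770812988281 ((368.8446350097656, 195.79693603515625), (27.956890106201172, 11.81511402130127), 3.1798300743103027)
(array([ 0.60525234, -0.2909509 ,  0.01567657]), np.float64(0.0005147202761987507)) (array([0.42501486, 0.01731128, 0.01750987]), np.float64(0.0001797989209586388))
shift [-97.1, -89.1, 97.3] turn [0.29, -0.04, 34.88] rows 6 t 21.2 q [-15.0, 11.0, -12.0, -0.0, -67.0, -18.0] F [0.1, 0.0, -0.5]
```

Run:
```python
from h import *
a=load("scene8.npz"); b=load("side8.npz")
print("jar lid top scene",plane(a,(282,340),.09)," side",plane(b,(305,173),.09)); print("purple",plane(a,(265,317),.02),"turq",plane(a,(205,366),.02))
R=Ro.from_euler("xyz",[180,0,-158],degrees=True)
for n,p in(("jar",plane(b,(305,173),.09)[0]),("purple",plane(a,(265,317),.02)[0]),("turq",plane(a,(205,366),.02)[0]),("eraser",[.545,-.181,.01])): print(n,(R.inv().apply(np.array(p)-[.605,-.291,.022])*1000).round(0))
```

```text
jar lid top scene [[ 0.74227388 -0.21998636  0.09      ]]  side [[ 0.74183613 -0.22247188  0.09      ]]
purple [[ 0.64849182 -0.20246866  0.02      ]] turq [[ 0.65552458 -0.38637342  0.02      ]]
jar [-153.   12.  -68.]
purple [-73.  66.   2.]
turq [ -11. -107.    2.]
eraser [ 14. 124.  12.]
```

Emit:
{"name": "move_arm", "arguments": {
  "motion": [
    [[-97,-89,0],[0.3,0,35],0.3],
    [[-97,-89,0],[0.3,0,35],0.3],
    [[-97,-89,0],[0.3,0,35],0.3],
    [[-97,-89,40],[0.3,0,35],0.3],
    [[-97,-89,80],[0.3,0,35],0.3],
    [[-97,-89,97],[0.3,0,35],0.3],
    [[-97,-89,97],[0.3,0,35],0.3],
    [[-97,-89,97],[0.3,0,35],0.3],
    [[-97,-89,97],[0.3,0,35],0.3]
  ]
}}

```text
clock: 22.0
tool_pos: [0.6047, -0.2913, 0.1494]
orientation: [180.0, -0.2, -158.1]
force: [-0.1, 0.2, 0.4]
opening: 0.0614
gripper_force: 0.0
```

```bash
python3 go.py 0.605 -0.291 0.022 180 0 -158
python3 - <<'E'
from h import *
s=snap("wrist","9"); print(proj(s,[[.605,-.291,.02]]).round(0),[(cen(c).round(0).tolist(),cv2.minAreaRect(c)) for c in blobs(s,(3,140,110),(12,255,255),200,(150,120,460,330))])
E
```

```text
shift [-0.8, 0.1, 127.4] turn [0.02, -0.16, -0.06] rows 5 t 22.0 q [-9.0, 24.0, -7.0, 0.0, -59.0, -59.0] F [-0.1, 0.2, 0.4]
[[317. 238.]] [([349.0, 233.0], ((335.419677734375, 234.87741088867188), (156.3861846923828, 305.98529052734375), 72.0308609008789))]
```

Emit:
{"name": "move_arm", "arguments": {
  "motion": [
    [[-0.8,0,40],[0,0,0],0.3],
    [[-0.8,0,75],[0,0,0],0.3],
    [[-0.8,0,100],[0,0,0],0.3],
    [[-0.8,0,118],[0,0,0],0.3],
    [[-0.8,0,127],[0,0,0],0.3],
    [[-0.8,0,127],[0,0,0],0.3],
    [[-0.8,0,127],[0,0,0],0.3]
  ]
}}

```text
clock: 22.63
tool_pos: [0.6053, -0.291, 0.0229]
orientation: [180.0, -0.1, -158.1]
force: [0.2, 0.1, 0.3]
opening: 0.0612
gripper_force: 0.0
```

Emit:
{"name": "move_arm", "arguments": {
  "motion": [
    [[0,0,0],[0,0,0],0.9],
    [[0,0,0],[0,0,0],0.9],
    [[0,0,0],[0,0,0],0.9],
    [[0,0,0],[0,0,0],0.9],
    [[0,0,0],[0,0,0],0.9],
    [[0,0,0],[0,0,0],0.9],
    [[0,0,0],[0,0,0],0.9],
    [[0,0,0],[0,0,0],0.9],
    [[0,0,0],[0,0,0],0.9]
  ]
}}

```text
clock: 23.38
tool_pos: [0.6044, -0.2906, 0.0214]
orientation: [179.9, -0.2, -158.1]
force: [0.1, 0.2, 3.1]
opening: 0.02
gripper_force: 30.0
```

Emit:
{"name": "move_arm", "arguments": {
  "motion": [
    [[0,0,-20],[0,0,0],0.9],
    [[0,0,-60],[0,0,0],0.9],
    [[0,0,-100],[0,0,0],0.9],
    [[0,0,-140],[0,0,0],0.9],
    [[0,0,-180],[0,0,0],0.9],
    [[0,0,-220],[0,0,0],0.9],
    [[0,0,-230],[0,0,0],0.9],
    [[0,0,-230],[0,0,0],0.9]
  ]
}}

```text
clock: 24.05
tool_pos: [0.6069, -0.2913, 0.2565]
orientation: [-179.8, 0.2, -158.1]
force: [0.4, -0.4, -1.3]
opening: 0.0198
gripper_force: 30.0
```

```bash
python3 go.py 0.653 -0.0367 0.25 180 0 -158
```

```text
shift [-137.7, 219.0, 6.2] turn [-0.2, 0.17, -0.1] rows 8 t 24.1 q [-9.0, 20.0, 1.0, 0.0, -71.0, -59.0] F [0.4, -0.4, -1.3]
```

Emit:
{"name": "move_arm", "arguments": {
  "motion": [
    [[-138,219,0],[0,0,0],0.9],
    [[-138,219,0],[0,0,0],0.9],
    [[-138,219,0],[0,0,0],0.9],
    [[-138,219,0],[0,0,0],0.9],
    [[-138,219,0],[0,0,0],0.9],
    [[-138,219,0],[0,0,0],0.9],
    [[-138,219,0],[0,0,0],0.9],
    [[-138,219,0],[0,0,0],0.9],
    [[-138,219,0],[0,0,0],0.9],
    [[-138,219,0],[0,0,0],0.9]
  ]
}}

```text
clock: 24.88
tool_pos: [0.6512, -0.0366, 0.2505]
orientation: [179.9, -0.3, -158.1]
force: [0.1, -0.3, -0.0]
opening: 0.0198
gripper_force: 30.0
```

```bash
python3 go.py 0.653 -0.0367 0.15 180 0 -158
```

```text
shift [-2.1, -1.0, 100.5] turn [0.1, -0.26, -0.13] rows 4 t 24.9 q [14.0, 18.0, -2.0, -0.0, -70.0, -82.0] F [0.1, -0.3, -0.0]
```

Emit:
{"name": "move_arm", "arguments": {
  "motion": [
    [[-2,-1,30],[0,0,0],0.9],
    [[-2,-1,60],[0,0,0],0.9],
    [[-2,-1,85],[0,0,0],0.9],
    [[-2,-1,100],[0,0,0],0.9],
    [[-2,-1,100],[0,0,0],0.9],
    [[-2,-1,100],[0,0,0],0.6],
    [[-2,-1,100],[0,0,0],0.6],
    [[-2,-1,100],[0,0,0],0.6],
    [[-2,-1,100],[0,0,0],0.6],
    [[-2,-1,100],[0,0,0],0.6]
  ]
}}

```text
clock: 25.72
tool_pos: [0.6539, -0.0361, 0.1524]
orientation: [179.9, -0.1, -158.1]
force: [-0.4, 0.6, -0.4]
opening: 0.0346
gripper_force: 0.0
```

Emit:
{"name": "move_arm", "arguments": {
  "motion": [
    [[0,0,-30],[0,0,0],0.6],
    [[0,0,-70],[0,0,0],0.6],
    [[0,0,-110],[0,0,0],0.3],
    [[0,0,-120],[0,0,0],0.3],
    [[0,0,-120],[0,0,0],0.3]
  ]
}}

```text
clock: 26.13
tool_pos: [0.6559, -0.036, 0.277]
orientation: [-179.9, 0.3, -158.1]
force: [0.1, -0.5, -0.6]
opening: 0.0498
gripper_force: 0.0
```

```bash
python3 - <<'E'
from h import *
a=snap("scene","10"); b=snap("side","10")
P=[]
for v in(a,b):
    for c in blobs(v,(3,150,130),(11,255,255),80):
        w=plane(v,cen(c),.02)[0]
        if .3<w[0]<.7 and abs(w[1])<.4:
            q=plane(v,cv2.boxPoints(cv2.minAreaRect(c)),.02); e=max([q[1]-q[0],q[2]-q[1]],key=np.linalg.norm)
            print(cen(c).round(1),w.round(3),np.degrees(np.arctan2(e[1],e[0])).round(1))
E
python3 go.py 0.425 0.0173 0.15 180 0 173; python3 go.py 0.425 0.0173 0.15 180 0 -7.5
```

```text
[317.7 269.4] [ 0.632 -0.017  0.02 ] 34.7
[278.8 210.8] [0.426 0.016 0.02 ] -7.2
[387.5 316.4] [0.424 0.019 0.02 ] 172.4
shift [192.5, 134.5, 122.6] turn [0.07, -0.09, 28.89] rows 8 t 26.2 q [14.0, 18.0, 0.0, -0.0, -73.0, -82.0] F [-0.1, 0.2, -0.2]
shift [192.5, 134.5, 122.6] turn [0.12, 0.09, -150.61] rows 23 t 26.2 q [14.0, 18.0, 0.0, -0.0, -73.0, -82.0] F [-0.1, 0.2, -0.2]
```

Emit:
{"name": "move_arm", "arguments": {
  "motion": [
    [[192,134,0],[0,0,29],0.3],
    [[192,134,0],[0,0,29],0.3],
    [[192,134,0],[0,0,29],0.3],
    [[192,134,40],[0,0,29],0.3],
    [[192,134,80],[0,0,29],0.3],
    [[192,134,120],[0,0,29],0.3],
    [[192,134,123],[0,0,29],0.3],
    [[192,134,123],[0,0,29],0.3],
    [[192,134,123],[0,0,29],0.3],
    [[192,134,123],[0,0,29],0.3]
  ]
}}

```text
clock: 27.07
tool_pos: [0.4258, 0.0168, 0.1492]
orientation: [-179.9, -0.2, 172.9]
force: [-0.1, -0.1, 1.2]
opening: 0.0613
gripper_force: 0.0
```

```bash
python3 go.py 0.425 0.0173 0.0225 180 0 172.6;python3 - <<'E'
from h import *
s=snap("wrist","11"); print(proj(s,[[.425,.0173,.02]]).round(0)); cv2.imwrite("pics/w11.png",s["color"][100:340])
E
```

```text
shift [0.4, 0.6, 126.7] turn [-0.07, -0.22, 0.35] rows 5 t 27.1 q [29.0, 2.0, -37.0, -0.0, -51.0, -126.0] F [-0.1, -0.1, 1.2]
[[317. 237.]]
```

View pics/w11.png

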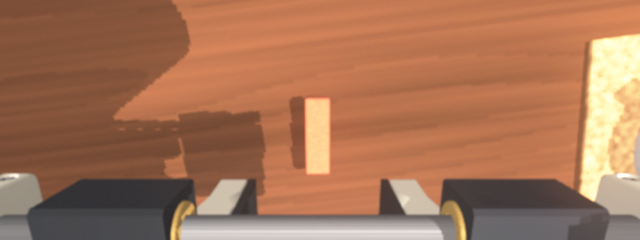

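The reddish stick stands straight between the fingers at crop (317,135), matching the predicted point (317,137). Descend and grip.

Emit:
{"name": "move_arm", "arguments": {
  "motion": [
    [[0,0.6,40],[0,-0.2,0],0.3],
    [[0,0.6,75],[0,-0.2,0],0.3],
    [[0,0.6,100],[0,-0.2,0],0.3],
    [[0,0.6,118],[0,-0.2,0],0.3],
    [[0,0.6,126.5],[0,-0.2,0],0.3],
    [[0,0.6,126.5],[0,-0.2,0],0.3],
    [[0,0.6,126.5],[0,-0.2,0],0.3]
  ]
}}

```text
clock: 27.7
tool_pos: [0.4263, 0.0176, 0.0229]
orientation: [-180.0, 0.0, 172.9]
force: [0.9, -0.3, 0.3]
opening: 0.0616
gripper_force: 0.0
```

Emit:
{"name": "move_arm", "arguments": {
  "motion": [
    [[0,0,0],[0,0,0],0.9],
    [[0,0,0],[0,0,0],0.9],
    [[0,0,0],[0,0,0],0.9],
    [[0,0,0],[0,0,0],0.9],
    [[0,0,0],[0,0,0],0.9],
    [[0,0,0],[0,0,0],0.9],
    [[0,0,0],[0,0,0],0.9],
    [[0,0,0],[0,0,0],0.9],
    [[0,0,0],[0,0,0],0.9]
  ]
}}

```text
clock: 28.45
tool_pos: [0.425, 0.0173, 0.0227]
orientation: [-180.0, -0.0, 172.9]
force: [-0.8, 1.1, 4.7]
opening: 0.0198
gripper_force: 30.0
```

Emit:
{"name": "move_arm", "arguments": {
  "motion": [
    [[0,0,-20],[0,0,0],0.9],
    [[0,0,-60],[0,0,0],0.9],
    [[0,0,-100],[0,0,0],0.9],
    [[0,0,-140],[0,0,0],0.9],
    [[0,0,-180],[0,0,0],0.9],
    [[0,0,-220],[0,0,0],0.9],
    [[0,0,-230],[0,0,0],0.9],
    [[0,0,-230],[0,0,0],0.9]
  ]
}}

```text
clock: 29.12
tool_pos: [0.4266, 0.018, 0.2561]
orientation: [179.8, 0.3, 172.9]
force: [0.3, 0.3, 0.0]
opening: 0.0196
gripper_force: 30.0
```

```bash
python3 go.py 0.653 -0.0367 0.25 180 0 -158
```

```text
shift [-231.4, -26.3, 7.4] turn [0.1, 0.38, -29.1] rows 7 t 29.1 q [29.0, -4.0, -28.0, 0.0, -66.0, -126.0] F [0.3, 0.3, 0.0]
```

Emit:
{"name": "move_arm", "arguments": {
  "motion": [
    [[-231,-26,4],[0,0.3,-29],0.9],
    [[-231,-26,4],[0,0.3,-29],0.9],
    [[-231,-26,4],[0,0.3,-29],0.9],
    [[-231,-26,4],[0,0.3,-29],0.9],
    [[-231,-26,4],[0,0.3,-29],0.9],
    [[-231,-26,4],[0,0.3,-29],0.9],
    [[-231,-26,4],[0,0.3,-29],0.9],
    [[-231,-26,4],[0,0.3,-29],0.9],
    [[-231,-26,4],[0,0.3,-29],0.9]
  ]
}}

```text
clock: 29.87
tool_pos: [0.6501, -0.0372, 0.2465]
orientation: [179.9, -0.5, -158.1]
force: [0.1, -0.3, -0.6]
opening: 0.0198
gripper_force: 30.0
```

```bash
python3 go.py 0.653 -0.0367 0.15 180 0 -158
```

```text
shift [-3.7, -0.8, 96.5] turn [0.12, -0.48, -0.15] rows 4 t 29.9 q [14.0, 19.0, -2.0, -0.0, -70.0, -82.0] F [0.1, -0.3, -0.6]
```

Emit:
{"name": "move_arm", "arguments": {
  "motion": [
    [[-2,-1,30],[0,0,0],0.9],
    [[-2,-1,60],[0,0,0],0.9],
    [[-2,-1,85],[0,0,0],0.9],
    [[-2,-1,98],[0,0,0],0.9],
    [[-2,-1,98],[0,0,0],0.9],
    [[-2,-1,98],[0,0,0],0.6],
    [[-2,-1,98],[0,0,0],0.6],
    [[-2,-1,98],[0,0,0],0.6],
    [[-2,-1,98],[0,0,0],0.6],
    [[-2,-1,98],[0,0,0],0.6]
  ]
}}

```text
clock: 30.7
tool_pos: [0.6531, -0.0372, 0.1517]
orientation: [180.0, -0.2, -158.1]
force: [-0.1, 0.2, -0.0]
opening: 0.0346
gripper_force: 0.0
```

Emit:
{"name": "move_arm", "arguments": {
  "motion": [
    [[0,0,-30],[0,0,0],0.6],
    [[0,0,-70],[0,0,0],0.6],
    [[0,0,-110],[0,0,0],0.3],
    [[0,0,-150],[0,0,0],0],
    [[0,0,-190],[0,0,0],0],
    [[60,0,-200],[0,0,0],0],
    [[60,0,-200],[0,0,0],0],
    [[60,0,-200],[0,0,0],0]
  ]
}}

```text
clock: 31.37
tool_pos: [0.5959, -0.0607, 0.3546]
orientation: [180.0, -0.0, -158.2]
force: [0.7, 0.1, 1.0]
opening: 0.0699
gripper_force: 0.0
```

```bash
python3 - <<'E'
from h import *
s=snap("wrist","12");a=snap("scene","12"); cv2.imwrite("pics/c12.png",np.vstack([cv2.resize(s["color"][:300],(640,300)),np.hstack([cv2.resize(a["color"][230:310,275:361],(323,300)),cv2.resize(a["color"][150:390,130:384],(317,300))])]))
E
python3 go.py 0.469 0.331 0.28 180 0 -136.6
```

```text
shift [-26.3, 410.5, 72.4] turn [0.07, -0.15, -21.54] rows 12 t 31.5 q [13.0, 11.0, 1.0, -0.0, -80.0, -81.0] F [-0.1, 0.3, -0.2]
```

View pics/c12.png

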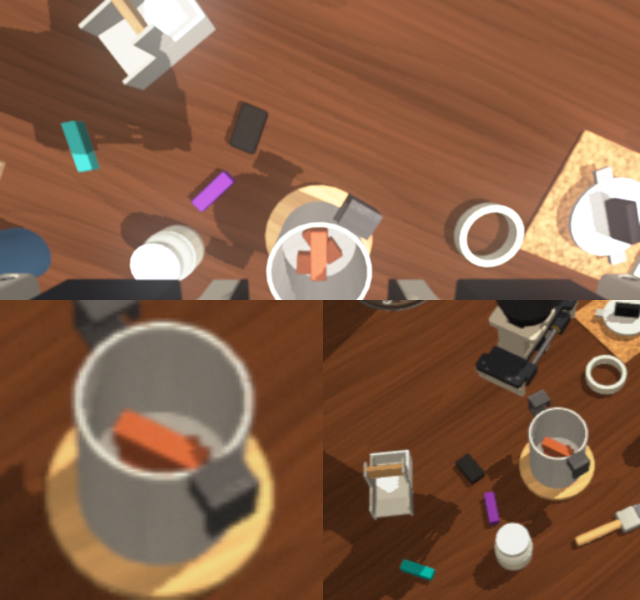

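Everything reddish is inside the canister and well below the rim (top panel at (318,252)). The scoop stands empty and upright at (145,45), and the table shows only the purple and turquoise look-alikes. The cap is on the mat at (605,215). Now I fetch the cap.

Emit:
{"name": "move_arm", "arguments": {
  "motion": [
    [[-26,410,72],[0,0,-21.5],0],
    [[-26,410,72],[0,0,-21.5],0],
    [[-26,410,72],[0,0,-21.5],0],
    [[-26,410,72],[0,0,-21.5],0],
    [[-26,410,72],[0,0,-21.5],0],
    [[-26,410,72],[0,0,-21.5],0],
    [[-26,410,72],[0,0,-21.5],0],
    [[-26,410,72],[0,0,-21.5],0],
    [[-26,410,72],[0,0,-21.5],0],
    [[-26,410,72],[0,0,-21.5],0]
  ]
}}

```text
clock: 32.3
tool_pos: [0.4682, 0.3325, 0.2783]
orientation: [179.8, -0.3, -136.6]
force: [0.3, -0.1, 1.1]
opening: 0.0879
gripper_force: 0.0
```

Emit:
{"name": "move_arm", "arguments": {
  "motion": [
    [[0,15,0],[0,0,0],0],
    [[0,15,0],[0,0,0],0],
    [[0,15,0],[0,0,0],0]
  ]
}}

```text
clock: 32.55
tool_pos: [0.4584, 0.3423, 0.2783]
orientation: [179.9, -0.4, -136.5]
force: [1.0, -0.3, 0.8]
opening: 0.0875
gripper_force: 0.0
```

```bash
python3 go.py 0.469 0.331 0.051 180 0 -136.6
```

```text
shift [-1.3, -16.1, 227.2] turn [0.14, -0.36, 0.12] rows 7 t 32.5 q [56.0, 10.0, -9.0, -0.0, -71.0, -103.0] F [1.0, -0.3, 0.8]
```

Emit:
{"name": "move_arm", "arguments": {
  "motion": [
    [[-1,-15.5,40],[0,-0.3,0],0],
    [[-1,-15.5,80],[0,-0.3,0],0],
    [[-1,-15.5,120],[0,-0.3,0],0],
    [[-1,-15.5,155],[0,-0.3,0],0],
    [[-1,-15.5,185],[0,-0.3,0],0],
    [[-1,-15.5,208],[0,-0.3,0],0],
    [[-1,-15.5,220],[0,-0.3,0],0],
    [[-1,-15.5,227],[0,-0.3,0],0],
    [[-1,-15.5,227],[0,-0.3,0],0],
    [[-1,-15.5,227],[0,-0.3,0],0.3]
  ]
}}

```text
clock: 33.38
tool_pos: [0.4697, 0.3301, 0.0525]
orientation: [179.8, 0.1, -136.6]
force: [-0.8, 1.0, 1.3]
opening: 0.0847
gripper_force: 0.0
```

```bash
python3 go.py 0.469 0.331 0.051 180 0 -136.6
```

```text
shift [-0.1, 1.1, 1.5] turn [0.16, 0.05, -0.05] rows 2 t 33.4 q [55.0, 22.0, -25.0, -0.0, -42.0, -101.0] F [-0.8, 1.0, 1.3]
```

Emit:
{"name": "move_arm", "arguments": {
  "motion": [
    [[0,1,1],[0.1,0,0],0.95],
    [[0,1,1],[0.1,0,0],0.95],
    [[0,1,1],[0.1,0,0],0.95],
    [[0,1,1],[0.1,0,0],0.95],
    [[0,1,1],[0.1,0,0],0.95],
    [[0,1,1],[0.1,0,0],0.95],
    [[0,1,1],[0.1,0,0],0.95],
    [[0,1,1],[0.1,0,0],0.95],
    [[0,1,1],[0.1,0,0],0.95],
    [[0,1,1],[0.1,0,0],0.95]
  ]
}}

```text
clock: 34.22
tool_pos: [0.4683, 0.331, 0.0511]
orientation: [179.9, 0.0, -136.6]
force: [-0.5, -0.7, -0.1]
opening: 0.0201
gripper_force: 0.0
```

Emit:
{"name": "move_arm", "arguments": {
  "motion": [
    [[0,0,0],[0,0,0],0.95],
    [[0,0,0],[0,0,0],0.95],
    [[0,0,0],[0,0,0],0.95],
    [[0,0,0],[0,0,0],0.95],
    [[0,0,0],[0,0,0],0.95],
    [[0,0,0],[0,0,0],0.95]
  ]
}}

```text
clock: 34.72
tool_pos: [0.4683, 0.331, 0.0512]
orientation: [179.9, 0.0, -136.6]
force: [-0.0, 0.3, -0.5]
opening: 0.0157
gripper_force: 30.0
```

```bash
python3 go.py 0.469 0.331 0.285 180 0 -136.6
```

```text
shift [-0.7, -0.2, -233.8] turn [0.07, 0.04, -0.02] rows 7 t 34.7 q [55.0, 22.0, -25.0, -0.0, -42.0, -101.0] F [-0.0, 0.3, -0.5]
```

Emit:
{"name": "move_arm", "arguments": {
  "motion": [
    [[0,0,-15],[0,0,0],0.95],
    [[0,0,-45],[0,0,0],0.95],
    [[0,0,-80],[0,0,0],0.95],
    [[0,0,-115],[0,0,0],0.95],
    [[0,0,-150],[0,0,0],0.95],
    [[0,0,-185],[0,0,0],0.95],
    [[0,0,-215],[0,0,0],0.95],
    [[0,0,-234],[0,0,0],0.95],
    [[0,0,-234],[0,0,0],0.95]
  ]
}}

```text
clock: 35.47
tool_pos: [0.4696, 0.3318, 0.2901]
orientation: [179.9, 0.5, -136.6]
force: [0.1, -0.5, -1.0]
opening: 0.0157
gripper_force: 30.0
```

```bash
python3 go.py 0.653 -0.036 0.28 180 0 -136.6
```

```text
shift [119.5, -393.2, 8.5] turn [0.09, 0.46, 0.0] rows 11 t 35.5 q [55.0, 9.0, -9.0, 0.0, -72.0, -101.0] F [0.1, -0.5, -1.0]
```

Emit:
{"name": "move_arm", "arguments": {
  "motion": [
    [[119,-393,0],[0,0,0],0.95],
    [[119,-393,0],[0,0,0],0.95],
    [[119,-393,0],[0,0,0],0.95],
    [[119,-393,0],[0,0,0],0.95],
    [[119,-393,0],[0,0,0],0.95],
    [[119,-393,0],[0,0,0],0.95],
    [[119,-393,0],[0,0,0],0.95],
    [[119,-393,0],[0,0,0],0.95],
    [[119,-393,0],[0,0,0],0.95],
    [[119,-393,0],[0,0,0],0.95]
  ]
}}

```text
clock: 36.3
tool_pos: [0.6519, -0.0392, 0.2829]
orientation: [179.8, -0.1, -136.7]
force: [0.4, 1.9, -1.7]
opening: 0.0162
gripper_force: 30.0
```

Emit:
{"name": "move_arm", "arguments": {
  "motion": [
    [[0,0,5],[0,0,0],0.95],
    [[0,0,5],[0,0,0],0.95],
    [[0,0,5],[0,0,0],0.95]
  ]
}}

```text
clock: 36.55
tool_pos: [0.651, -0.037, 0.2777]
orientation: [179.8, -0.1, -136.7]
force: [-0.7, 0.7, -2.1]
opening: 0.016
gripper_force: 30.0
```

```bash
python3 go.py 0.653 -0.036 0.186 180 0 -136.6
python3 - <<'E'
from h import *
s=snap("scene","13"); b=snap("side","13"); cv2.imwrite("pics/c13.png",np.hstack([cv2.resize(s["color"][190:310,260:380],(400,400)),cv2.resize(b["color"][150:290,230:370],(400,400))]))
E
```

```text
shift [-2.2, -0.9, 91.7] turn [0.2, -0.09, -0.09] rows 4 t 36.5 q [14.0, 18.0, 1.0, -0.0, -73.0, -60.0] F [-0.7, 0.7, -2.1]
```

View pics/c13.png

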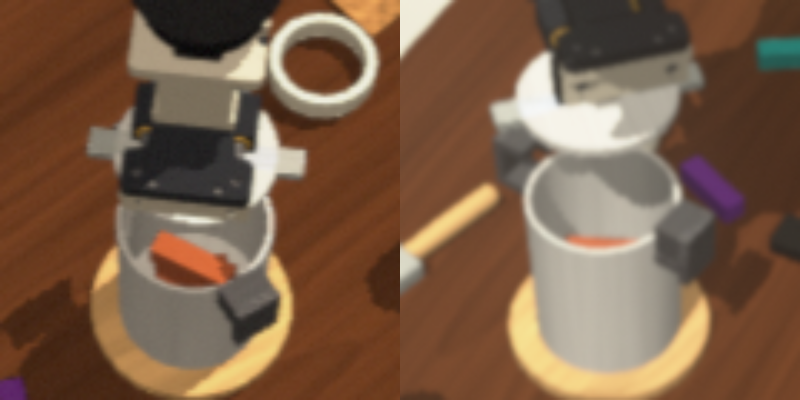

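The cap hangs level over the canister with its ears well clear of the clips. Descend gently.

Emit:
{"name": "move_arm", "arguments": {
  "motion": [
    [[-2,-0.5,25],[0.2,0,0],0.95],
    [[-2,-0.5,45],[0.2,0,0],0.95],
    [[-2,-0.5,60],[0.2,0,0],0.95],
    [[-2,-0.5,70],[0.2,0,0],0.95],
    [[-2,-0.5,77],[0.2,0,0],0.95],
    [[-2,-0.5,82],[0.2,0,0],0.95],
    [[-2,-0.5,86],[0.2,0,0],0.95],
    [[-2,-0.5,89],[0.2,0,0],0.95],
    [[-2,-0.5,90],[0.2,0,0],0.95],
    [[-2,-0.5,90],[0.2,0,0],0.95]
  ]
}}

```text
clock: 37.48
tool_pos: [0.6537, -0.0356, 0.1899]
orientation: [-179.9, 0.1, -136.6]
force: [-0.3, 0.1, -2.0]
opening: 0.0159
gripper_force: 30.0
```

Emit:
{"name": "move_arm", "arguments": {
  "motion": [
    [[0,-0.5,1],[0,0,0],0.95],
    [[0,-0.5,2],[0,0,0],0.95],
    [[0,-0.5,3],[0,0,0],0.95],
    [[0,-0.5,3.5],[0,0,0],0.95],
    [[0,-0.5,3.5],[0,0,0],0.95]
  ]
}}

```text
clock: 37.9
tool_pos: [0.654, -0.0359, 0.1863]
orientation: [-179.9, 0.1, -136.6]
force: [-1.2, 0.6, -1.2]
opening: 0.0159
gripper_force: 30.0
```

Emit:
{"name": "move_arm", "arguments": {
  "motion": [
    [[0,0,0.4],[0,0,5],0.95],
    [[0,0,0.4],[0,0,11],0.95],
    [[0,0,0.4],[0,0,17],0.95],
    [[0,0,0.4],[0,0,23],0.95],
    [[0,0,0.4],[0,0,29],0.95],
    [[0,0,0.4],[0,0,35],0.95],
    [[0,0,0.4],[0,0,40],0.95],
    [[0,0,0.4],[0,0,45],0.95],
    [[0,0,0.4],[0,0,48],0.95],
    [[0,0,0.4],[0,0,48],0.95]
  ]
}}

```text
clock: 38.73
tool_pos: [0.654, -0.036, 0.1862]
orientation: [-179.9, 0.1, 175.2]
force: [-0.3, 0.8, 0.8]
opening: 0.0158
gripper_force: 30.0
```

Run:
```python
from plant import ctrl
o=ctrl.get_obs(); print(o["tool_pos"],o["orientation"],o["force"].round(1),o["moment"].round(2))
```

```text
[ 0.65399657 -0.03603852  0.18621408] [-1.79939897e+02  1.48797726e-01  1.75247697e+02] [-0.3  0.8  0.8] [0.27 0.16 0.02]
```

Emit:
{"name": "move_arm", "arguments": {
  "motion": [
    [[0,0,0],[0,0,1.5],0.95],
    [[0,0,0],[0,0,3],0.95],
    [[0,0,0],[0,0,4],0.95],
    [[0,0,0],[0,0,4],0.95]
  ]
}}

```text
clock: 39.07
tool_pos: [0.654, -0.0361, 0.1862]
orientation: [-179.9, 0.1, 171.4]
force: [-2.5, -0.6, 3.0]
opening: 0.0155
gripper_force: 30.0
```

Run:
```python
from plant import ctrl
o=ctrl.get_obs(); print(o["orientation"],o["force"].round(1),o["moment"].round(2))
```

```text
[-1.79940927e+02  1.43606436e-01  1.71426045e+02] [-2.5 -0.6  3. ] [-0.15  0.83  0.  ]
```

Emit:
{"name": "move_arm", "arguments": {
  "motion": [
    [[0,0,0],[0,0,1],0.95],
    [[0,0,0],[0,0,2],0.95],
    [[0,0,0],[0,0,2],0.95]
  ]
}}

```text
clock: 39.32
tool_pos: [0.654, -0.0362, 0.1862]
orientation: [-179.9, 0.2, 169.4]
force: [-2.4, -0.9, 4.7]
opening: 0.0156
gripper_force: 30.1
```

Run:
```python
from h import *
from plant import ctrl
o=ctrl.get_obs(); print(o["orientation"],o["force"].round(1),o["moment"].round(2))
s=snap("scene","14"); b=snap("side","14"); cv2.imwrite("pics/c14.png",np.hstack([cv2.resize(s["color"][210:310,270:370],(400,400)),cv2.resize(b["color"][170:290,240:360],(400,400))]))
```

```text
[-1.79924788e+02  1.53037611e-01  1.69364216e+02] [-2.4 -0.9  4.7] [-0.63  0.92  0.44]
```

View pics/c14.png

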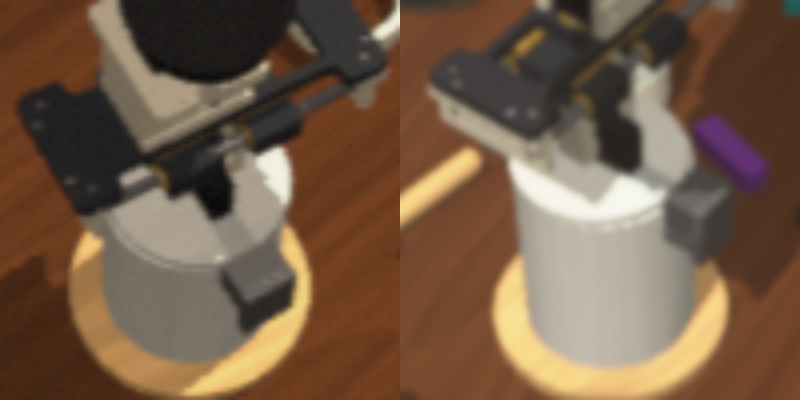

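Moment about z is now 0.44 N m: the ears are under the clips, against the stops. Ease off a degree, release, retreat.

Emit:
{"name": "move_arm", "arguments": {
  "motion": [
    [[0,0,0],[0,0,-1],0.95],
    [[0,0,0],[0,0,-1],0.7],
    [[0,0,0],[0,0,-1],0.5],
    [[0,0,0],[0,0,-1],0.3],
    [[0,0,0],[0,0,-1],0.3],
    [[0,0,0],[0,0,-1],0.3],
    [[0,0,0],[0,0,-1],0.3],
    [[0,0,0],[0,0,-1],0.3]
  ]
}}

```text
clock: 40.08
tool_pos: [0.654, -0.0358, 0.1856]
orientation: [-180.0, 0.1, 170.4]
force: [-0.0, 0.6, -0.6]
opening: 0.0569
gripper_force: 0.0
```

Emit:
{"name": "move_arm", "arguments": {
  "motion": [
    [[0,0,-20],[0,0,0],0.3],
    [[0,0,-60],[0,0,0],0.1],
    [[0,0,-100],[0,0,0],0],
    [[0,0,-140],[0,0,0],0],
    [[40,0,-170],[0,0,0],0],
    [[80,0,-170],[0,0,0],0],
    [[120,0,-170],[0,0,0],0],
    [[160,0,-170],[0,0,0],0],
    [[180,0,-170],[0,0,0],0],
    [[180,0,-170],[0,0,0],0]
  ]
}}

```text
clock: 40.92
tool_pos: [0.4724, -0.0056, 0.357]
orientation: [179.9, 0.3, 170.4]
force: [-0.1, -0.5, 0.2]
opening: 0.0874
gripper_force: 0.0
```

Run:
```python
from h import *
from plant import ctrl
a=snap("scene","15"); b=snap("side","15")
for v,old,p,r in((a,"scene0.npz",(318,251),(290,225,350,270)),(b,"side0.npz",(300,209),(275,190,328,228))):
    for s in(load(old),v):
        for c in blobs(s,(0,0,0),(180,120,64),120,r):
            q=plane(s,cv2.boxPoints(cv2.minAreaRect(c)),.194); e=max([q[1]-q[0],q[2]-q[1]],key=np.linalg.norm); print(cen(c).round(1),plane(s,cen(c),.185).round(4)[0],np.degrees(np.arctan2(e[1],e[0])).round(1))
print(ctrl.get_obs()["tool_pos"],ctrl.get_obs()["force"].round(1))
# scoop upright: handle centroid vs start
for s,r in((a,(155,270,210,300)),(load("scene0.npz"),(155,270,210,300))):
    print("handle",[ (cen(c).round(1).tolist(),cv2.contourArea(c)) for c in blobs(s,(13,80,110),(24,220,255),60,r)])
for c in blobs(a,(3,150,130),(11,255,255),60):
    w=plane(a,cen(c),.02)[0]
    if .3<w[0]<.7 and abs(w[1])<.45: print("red left",cen(c),w)
```

```text
[318.3 251.1] [ 0.6564 -0.0408  0.185 ] -5.0
[319.3 251.1] [ 0.658 -0.039  0.185] -9.8
[299.9 208.6] [ 0.6476 -0.0316  0.185 ] 174.6
[298.7 208.8] [ 0.6496 -0.0301  0.185 ] 169.4
[ 0.4756524  -0.00547706  0.35642298] [ 0.2 -0.2 -0. ]
handle [([178.7, 286.3], 248.0)]
handle [([178.3, 286.7], 232.0)]
```

Run:
```python
from h import *
for f,rs in(("scene3.npz",((292,222,314,240),(322,272,346,294))),("side3.npz",((260,188,286,216),(316,218,342,250)))):
    s=load(f); P=[]
    for r in rs:
        c=max(blobs(s,(0,0,0),(180,85,118),20,r),key=cv2.contourArea); P.append(plane(s,cen(c),.16)[0]); print(cv2.contourArea(c),cen(c).round(1),P[-1].round(3))
    d=P[1]-P[0]; print(f,np.linalg.norm(d).round(3),np.degrees(np.arctan2(d[1],d[0])).round(1),((P[0]+P[1])/2).round(4))
```

```text
201.0 [302.2 230.8] [ 0.58  -0.026  0.16 ]
258.5 [333.2 281.6] [ 0.729 -0.057  0.16 ]
scene3.npz 0.152 -11.6 [ 0.6543 -0.0412  0.16  ]
304.0 [271.1 201.6] [ 0.724 -0.044  0.16 ]
533.0 [328.3 238. ] [ 0.572 -0.006  0.16 ]
side3.npz 0.157 166.0 [ 0.6478 -0.0255  0.16  ]
```

The clip axis measures roughly -12° and the cap sits at -9.7°, hard on the stops, so it is locked. Hand in.

```bash
python3 -c "
from plant import ctrl
print(ctrl.close_job())"
```

```text
the job is handed in; nothing more can be done
None
```

The job is handed in at about 41 s of robot time: the three stubs and both loose sticks are in the canister, the cap is seated and turned clockwise to its stops, and the emptied scoop stands upright where it started. The hand-in returned no verdict.

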